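Load the warming plate for a drying run

TASK

Get the drying run ready: clear the brown lidded jars (however many there are) off the working area and set them down gently, upright and fully on the stone slab, slide the pagoda-roof base over the counter, without lifting it, until it lies squarely within the metal warming plate, and plug the two crimson horses fully home in its two sockets. Only once the base, the horses and the jars are all in place, press the drying cabinet's rocker switch on; at the end all of it must still be so, with the other things on the counter left where they are.

Things in the scene. Friction and masses are not known exactly. Their poses are not given: they have to be found in the camera images.
- plate: rectangular metal warming plate let into the counter, flush with it (no step), 250 x 150 mm; origin at its centre, x along its length. Fixed.
- slab: pale stone slab lying on the counter to the robot's right, 280 x 150 x 8 mm; origin at the centre of its underside, x along its length. Fixed. Three jars fit on it in a row along x, about 85 mm apart.
- base: wooden pagoda-roof puppet base, loose, 0.9 kg, 216 (x) x 116 mm (y); flat deck 56 mm wide along its middle, 35 mm up, eaves sloping down at both y sides; on the middle of the deck a finial to hold it by, 24 (x) x 22 mm (y), 35 to 67 mm up, with a small ball to 81 mm. Origin at the centre of its underside. Two sockets in the deck at x = -56 and +56 mm.
- socket0 (a point): centre of the mouth of the socket at x = -56 mm of the base, on the deck, axes as the base: a rectangular blind hole 43 mm (along base x) x 35 mm (along y), 28 mm deep, its edge chamfered 2 mm.
- socket1 (a point): the same for the socket at x = +56 mm.
- rocker (a joint): paddle rocker switch on the drying cabinet's grey switch box (110 x 80 x 50 mm, fixed, on the counter to the robot's left). 0 is off, with the half farther from the robot up; it tips to 0.36 rad as that far half is pressed down; about 3 N moves it. On from 0.28 rad; it stays where it is left.
- rocker_far (a point): point to press: on the upper face of the far half of the rocker paddle (82 mm long, 46 mm wide), 29 mm from its pivot; about 72 mm above the counter when off, about 10 mm lower when on. The point's x runs along the paddle, away from the robot.
- horse_a: one of two crimson horses, 160 g. Origin: centre of the underside of its plug. Plug 40 (x) x 32 mm (y), 26 tall (lowest 6 stepped in 2 mm); shoulder 58 x 44, 26 to 34 up; legs; trunk to grip 62 (x) x 34 (y), 58 to 88 up; head at +x to x = 50, 117 up; tail to x = -38. Plugged home the shoulder lies on the deck, origin 9 mm above the base's. Fits either socket, either way round.
- horse_b: the other of two crimson horses, 160 g. Origin: centre of the underside of its plug. Plug 40 (x) x 32 mm (y), 26 tall (lowest 6 stepped in 2 mm); shoulder 58 x 44, 26 to 34 up; legs; trunk to grip 62 (x) x 34 (y), 58 to 88 up; head at +x to x = 50, 117 up; tail to x = -38. Plugged home the shoulder lies on the deck, origin 9 mm above the base's. Fits either socket, either way round.
- jar_a: squat brown glazed lidded jar, round, about 320 g, foot 62 mm across, straight sides 64 mm across from 13 to 53 mm height, lid with a small knob up to 79 mm (the lid is fast). Origin at the centre of its foot. May be absent.
- jar_b: squat brown glazed lidded jar, round, about 320 g, foot 62 mm across, straight sides 64 mm across from 13 to 53 mm height, lid with a small knob up to 79 mm (the lid is fast). Origin at the centre of its foot. May be absent.
- jar_c: squat brown glazed lidded jar, round, about 320 g, foot 62 mm across, straight sides 64 mm across from 13 to 53 mm height, lid with a small knob up to 79 mm (the lid is fast). Origin at the centre of its foot. May be absent.
- bell: chrome desk bell, 76 mm across, 55 mm high; origin under its centre. A bystander, to be left alone.
- brush: lacquer brush, 170 mm, lying. A bystander, to be left alone.
- mallet: wooden mallet, 240 mm, lying. A bystander, to be left alone.
- cup: blue cup, 72 mm across, 85 mm high. A bystander, to be left alone.
- sander: cork sanding block 110 x 60 x 35 mm. A bystander, to be left alone.
- bowl: white bowl, 120 mm across, 50 mm high. A bystander, to be left alone.

How it is judged:
On the way, in this order (a step that is already met when the one before it is completed fails the run):
1. the base lies squarely within the warming plate (x of base in the frame of plate between -0.02 and 0.02 m and y of base in the frame of plate between -0.02 and 0.02 m and angle between the x axis of base and the x axis of plate, either way round below 0.15 rad and height (world z) of base below 0.005 m and linear speed of base below 0.03 m/s), for 0.2 s.
2. the base on the plate, both horses plugged fully home and all jars on the slab, the switch still off (all of step 1 and (horizontal distance between horse_a and socket0 below 0.005 m or horizontal distance between horse_a and socket1 below 0.005 m) and z of each of horse_a, horse_b in the frame of base below 0.0125 m and angle between the x axis of each of horse_a, horse_b and the x axis of base, either way round below 0.12 rad and angle between each of horse_a, horse_b's own z axis and vertical below 0.08 rad and (horizontal distance between horse_b and socket0 below 0.005 m or horizontal distance between horse_b and socket1 below 0.005 m) and x of jar_a in the frame of slab between -0.113 and 0.113 m and y of jar_a in the frame of slab between -0.048 and 0.048 m and z of jar_a in the frame of slab between 0.005 and 0.012 m and angle between each of jar_a, jar_b, jar_c's own z axis and vertical below 0.1 rad and linear speed of each of jar_a, jar_b, jar_c below 0.03 m/s and x of jar_b in the frame of slab between -0.113 and 0.113 m and y of jar_b in the frame of slab between -0.048 and 0.048 m and z of jar_b in the frame of slab between 0.005 and 0.012 m and x of jar_c in the frame of slab between -0.113 and 0.113 m and y of jar_c in the frame of slab between -0.048 and 0.048 m and z of jar_c in the frame of slab between 0.005 and 0.012 m and value of joint rocker below 0.2 rad), for 0.3 s.
3. the rocker switch is on (value of joint rocker above 0.28 rad), for 0.2 s.
At the end, for the whole second after the job is handed in: base on the counter within 20 mm and 0.15 rad of the plate's centre and length; both horses within 5 mm of a socket's centre, 3.5 mm of fully home, 0.12 rad of the base's length; every jar upright (0.1 rad), its foot on the slab, at rest; rocker over 0.28 rad; all released (all of step 1 and (horizontal distance between horse_a and socket0 below 0.005 m or horizontal distance between horse_a and socket1 below 0.005 m) and z of each of horse_a, horse_b in the frame of base below 0.0125 m and angle between the x axis of each of horse_a, horse_b and the x axis of base, either way round below 0.12 rad and angle between each of horse_a, horse_b's own z axis and vertical below 0.08 rad and (horizontal distance between horse_b and socket0 below 0.005 m or horizontal distance between horse_b and socket1 below 0.005 m) and x of jar_a in the frame of slab between -0.113 and 0.113 m and y of jar_a in the frame of slab between -0.048 and 0.048 m and z of jar_a in the frame of slab between 0.005 and 0.012 m and angle between each of jar_a, jar_b, jar_c's own z axis and vertical below 0.1 rad and linear speed of each of jar_a, jar_b, jar_c below 0.03 m/s and x of jar_b in the frame of slab between -0.113 and 0.113 m and y of jar_b in the frame of slab between -0.048 and 0.048 m and z of jar_b in the frame of slab between 0.005 and 0.012 m and x of jar_c in the frame of slab between -0.113 and 0.113 m and y of jar_c in the frame of slab between -0.048 and 0.048 m and z of jar_c in the frame of slab between 0.005 and 0.012 m and value of joint rocker above 0.28 rad); the robot touches nothing.
It fails at once if the base is lifted off the counter (over 12 mm) instead of slid (height (world z) of base above 0.012 m).
It fails at once if a jar is dropped or banged on to the slab (over 80 N) (contact force between any of jar_a, jar_b, jar_c and slab above 80 N).
It fails at once if a bystander is moved by more than 30 mm (distance of any of bell, brush, mallet, cup, sander, bowl from where it was at the start of the episode above 0.03 m).
Of jar_a, jar_b, jar_c only 2 to 3 are there at a start; the rules pass over those that are not, and their reading is None.
At some moment in a run one of jar_a, jar_b, jar_c may be knocked a few centimetres aside while the robot is not near it.
It also fails if it takes over 210 s, if anything falls off the work surface, if the arm or the gripper's body presses on something with over 40 N, if the wrist force passes 120 N, or if a joint passes its speed limit or range.

ROBOT

A 7-joint arm with a two-finger parallel gripper is mounted at the origin on the work surface. World frame = base frame: x ahead of the robot, y to its left, z up, the work surface at z = 0. Lengths are in m, angles in rad, forces in N, time in s.
With the tool pointing down it reaches from about 0.425 to 0.925 m from the base axis. Payload 6.8 kg.
Tool frame: the origin (TCP) lies between the finger pads; the fingertips stand r.tcp_to_tips ahead of it and the grasp point (between the pads) is the TCP (r.tcp_to_tips is the distance from the TCP to the fingertips, in m); z points along the fingers, y is the line along which they close (so a half turn about z gives the same grasp; the last joint's range is limited). The gripper opens to 85 mm and grips with 20 to 120 N. Pads are 22 mm wide; open, the fingers measure 114 mm over their backs; the gripper's body (76 mm by 85 mm) begins 54 mm behind the grasp point. The pads swing forward as they close: fully open they stand 13 mm farther back than shut.
Start: joints at [-1.397, 0.477, 0.022, 1.555, -0.011, 1.109, -0.083], TCP at [0.188, 0.648, 0.25] pointing down, gripper open.
Joint ranges: [-2.96, 2.96], [-0.34, 2.1], [-1.41, 1.46], [0.24, 2.44], [-1.37, 4.51], [0.17, 1.92], [-2.96, 2.96]. Speed limits (rad/s): [2.39, 2.39, 3.14, 3.14, 3.14, 3.14, 3.14].

INTERFACE

Orientations are given as a rotation vector (axis times angle).
In Python, from bench import r gives the robot as it stands.
- The arm moves only by the tool servo_tool, never from a script. Its argument "commands" is a list of rows, each a list of 2 entries, a list of its own where there are three numbers: the shift along the tool's x, y, z normalised to -1 to 1, where 1 is 250 mm, then the turn, a rotation vector about the tool's x, y, z normalised to -1 to 1, where 1 is 90 degrees. In form: [[[dx, dy, dz], [ax, ay, az]], ...]. A call has 1 to 20 rows; each row is the pose to reach, as a shift and turn from the pose commanded when the call began, along the tool's axes at that moment; what a row does not reach only later rows make up. A row lasts 1/10 s, in which the tool goes at most 50 mm and 8.59 degrees, less where a joint would pass 70% of its speed; a pose out of reach is approached as far as the arm can. A call with a number of a shift or a turn outside -1 to 1 is refused whole. A call with a gripper value outside its range is refused whole. "claw" is the closure, from 0 (fully open) to 1 (shut), set as the call begins (left out, the last holds). The fingers move at their own pace and stop on an object; "squeeze" is the grip in N (left out, the last holds). Time passes only in rows, so rows that repeat a pose let the fingers close. It gives the time, the measured TCP pose, the force, the opening and the grip force at its end, in the units of the state.
- r.get_obs(): the state, without advancing time (a new reading comes with each control period).
- r.grab_frame(name): name is "scene" or "top" or "wrist"; returns (picture, depth): 480x640x3 uint8, red, green, blue; 480x640 float32, m along the optical axis (not along the pixel's ray), 0 where there is no reading.
- r.camera_model(name): a dict with "fx", "fy", "cx", "cy" (pixels), "k1" (the pictures are not rectified: a ray, as slopes to the right and down, at radius r is drawn at 1 + k1 r^2 times it, then the intrinsics apply), "extrinsics" (4x4, takes a point from camera to world coordinates); the wrist camera has in their place "hand_eye" (4x4, takes a point from camera to tool coordinates, whose origin is the TCP and whose axes are the flange's). Camera axes: x right, y down, z forward; pixel columns grow to the right and rows downward; lengths in m; the calibration is good to about 2 mm. A picture is of the moment at which its call begins: read the wrist's pose just before it. camera_model takes no time and is no camera call.
- r.hand_in(): hands the job in; it is judged then, once.
Trained networks look in the newest picture that a camera, given by its name, has taken for a name from the list of things; names that differ only in an ending like _2 or _b are one class to them, and where a whole thing is asked for, a point or a joint stands for the part that bears it (a point fixed in the world has none). Each returns a list of dicts, best first, with "confidence" (0 to 1); they miss things now and then, are a little off and sometimes report something else, mostly with a low value. They report only what shows in the picture. A call takes as long as a camera call.
- r.boxes_of(camera, target): "uv" ([column, row] in pixels, amid what is visible of it).
- r.mark_of(camera, target): "uv" ([column, row] in pixels: a listed point, or the origin of a listed thing).
The state is a dict: "clock": time; "joints": joint angles; "qvel": joint speeds; "tau": joint torques, N m; "tcp_pos": TCP position; "orientation": TCP orientation; "contact_force": force on the tool from outside, world axes, zero at the start; "moment": the same for the moment, N m; "grip_width": finger opening in m; "gripper_force": force on a finger pad.
Only numpy, scipy, OpenCV 4.12 (cv2) and the standard library are available. Lean on these libraries where they do the work, as an engineer would, in place of code of your own. Each camera call takes 0.05 s, during which the arm holds its last target. There are 200 camera calls.

## Working session

There is one attempt and no reset: what is moved stays moved. The work goes in short steps, Python scripts to look and compute and a tool call to move; the robot and the scene stay as the last step left them, time stands still between calls to the robot, and variables do not carry over. Pictures are saved under pics/ and viewed, at most 14 in all, crops included, and the job is handed in when it is done.

Besides the shell and the picture viewer there is one more tool, called after ">>>" by a JSON object that holds its "method" and its "body", one argument or row to a line. servo_tool: Moves the arm, as the interface text tells. Scaled input: -1 to 1 covers 250 mm each way for a shift and 90 degrees each way for a turn. Its arguments: {"type":"object","properties":{"commands":{"type":"array"},"claw":{"type":"number"},"squeeze":{"type":"number"}},"required":["commands"]}

```bash
ls; mkdir -p pics
cat > h.py <<'E'
import numpy as np, cv2
from scipy.spatial.transform import Rotation as R
from bench import r
def cam(n, o=None):
    m=r.camera_model(n)
    if 'extrinsics' in m: E=np.array(m['extrinsics'])
    else:
        o=o or r.get_obs(); T=np.eye(4); T[:3,:3]=R.from_rotvec(o['orientation']).as_matrix(); T[:3,3]=o['tcp_pos']
        E=T@np.array(m['hand_eye'])
    return m,E
def rays(m,uv):
    uv=np.atleast_2d(np.array(uv,float)); d=np.stack([(uv[:,0]-m['cx'])/m['fx'],(uv[:,1]-m['cy'])/m['fy']],1)
    s=d.copy()
    for _ in range(8): s=d/(1+m['k1']*(s**2).sum(1,keepdims=True))
    return np.c_[s,np.ones(len(s))]
def onz(m,E,uv,z):
    d=rays(m,uv)@E[:3,:3].T; c=E[:3,3]
    return c+d*((z-c[2])/d[:,2])[:,None]
def cloud(m,E,dep):
    v,u=np.mgrid[0:480,0:640]; uv=np.c_[u.ravel(),v.ravel()]
    P=rays(m,uv)*dep.ravel()[:,None]
    return (P@E[:3,:3].T+E[:3,3]).reshape(480,640,3)
def shot(n):
    o=r.get_obs(); p,d=r.grab_frame(n); m,E=cam(n,o); return p,d,m,E
def save(n,p): cv2.imwrite('pics/'+n+'.png',cv2.cvtColor(p,cv2.COLOR_RGB2BGR))
E
python3 - <<'E'
from h import *
np.set_printoptions(precision=4,suppress=True)
print(r.get_obs()); print(r.tcp_to_tips)
for n in('scene','top'):
    p,d,m,E=shot(n); save(n,p); print(n,m)
print(r.camera_model('wrist'))
m,E=cam('top')
for t in ['plate','slab','base','socket0','socket1','rocker_far','horse_a','jar_a','bell','brush','mallet','cup','sander','bowl']:
    for x in r.mark_of('top',t): 
        if x['confidence']>.25: print(t,round(x['confidence'],2),np.round(x['uv'],1),onz(m,E,x['uv'],{'socket0':.035,'socket1':.035,'rocker_far':.072}.get(t,0))[0][:2])
E
```

```text
pics
{'clock': 0.0, 'joints': array([-1.3971,  0.4778,  0.0223,  1.5564, -0.0115,  1.1093, -0.0831]), 'qvel': array([-0.0005, -0.0002, -0.0007, -0.0001, -0.0002,  0.001 ,  0.0004]), 'tau': array([ -0.0006, -59.646 ,   1.6077, -28.1187,   0.0125,   0.0097,
        -0.    ]), 'tcp_pos': array([0.1876, 0.6478, 0.2493]), 'orientation': array([-0.4412, -3.1103,  0.0029]), 'contact_force': array([ 0.0012, -0.046 ,  0.0687]), 'moment': array([0.0199, 0.018 , 0.0026]), 'gripper_force': 0.0, 'grip_width': 0.08538125778530899}
0.019
scene {'fx': 543.1340132578551, 'fy': 543.1340132578551, 'cx': 309.8920822790276, 'cy': 250.28313725395435, 'k1': -0.1051970933734502, 'extrinsics': array([[ 0.5926,  0.6578, -0.4649,  1.1971],
       [ 0.8055, -0.4781,  0.3502, -0.5235],
       [ 0.0081, -0.582 , -0.8132,  1.1836],
       [ 0.    ,  0.    ,  0.    ,  1.    ]])}
top {'fx': 542.880811234497, 'fy': 542.880811234497, 'cx': 321.44164242884744, 'cy': 244.11954457865426, 'k1': -0.057946496131625676, 'extrinsics': array([[-0.0038, -0.9984,  0.0565,  0.4987],
       [-0.9999,  0.0032, -0.0115, -0.0504],
  
[... 565 characters left out ...]
 [0.5414 0.2422]
socket0 0.6 [141.3 253.4] [0.5488 0.3479]
socket1 0.78 [187.2 256.5] [0.5414 0.2422]
socket1 0.6 [141.3 253.4] [0.5488 0.3479]
rocker_far 0.98 [152.3 322.8] [0.394  0.3097]
rocker_far 0.6 [437.7 283. ] [ 0.4794 -0.3219]
horse_a 0.94 [274.1 195.6] [0.6859 0.0464]
horse_a 0.9 [346.6 193.2] [ 0.6912 -0.125 ]
jar_a 0.98 [244.6 299.1] [0.4427 0.1151]
jar_a 0.87 [292.1 301.1] [0.4376 0.0041]
jar_a 0.78 [352.  298.6] [ 0.4429 -0.136 ]
bell 0.91 [368.8 347.9] [ 0.3279 -0.1746]
brush 0.92 [212.3 172.3] [0.7421 0.1931]
mallet 0.69 [295.9 152.2] [ 0.7897 -0.0052]
cup 0.84 [171.5 175.7] [0.7345 0.2901]
sander 0.97 [417.7 185.3] [ 0.71   -0.2942]
bowl 0.93 [505.4 249.1] [ 0.5575 -0.5016]
```

View pics/top.png

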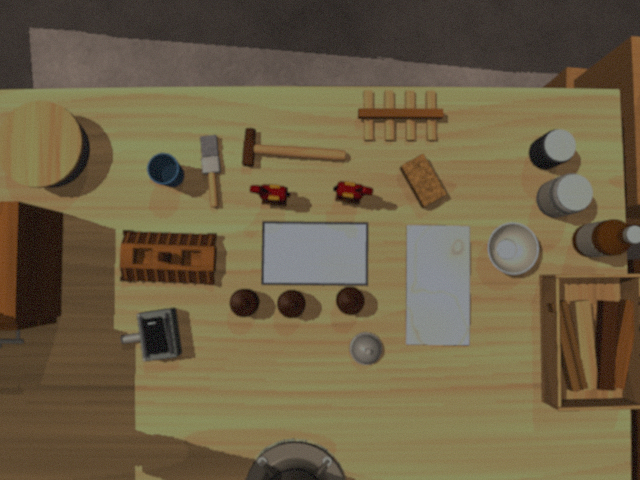

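View pics/scene.png

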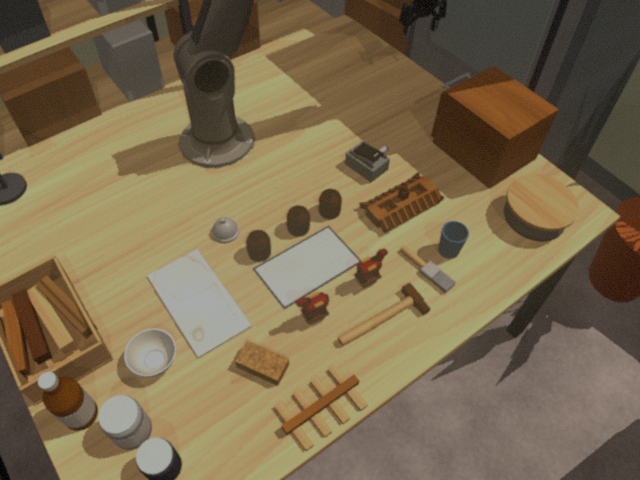

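The top view shows three jars at (244,302), (291,303) and (350,300), and the base at (169,258). The plate is at (315,253) and the slab at (438,285). The horses are at (271,194) and (352,191), and the rocker is at (158,335). The scene view agrees. Next I'll measure poses with depth from both cameras.

```bash
cat > meas.py <<'E'
from h import *
np.set_printoptions(precision=4,suppress=True)
def rect(P):
    (c,s,a)=cv2.minAreaRect((P[:,:2]*1000).astype(np.float32)); return np.round(c,1),np.round(s,1),round(a,1)
def clouds():
    out={}
    for n in('top','scene'):
        p,d,m,E=shot(n); P=cloud(m,E,d); ok=d>0; out[n]=(P[ok],p[ok])
    return out
def near(P,c,rad,zl,zh): 
    return (np.hypot(P[:,0]-c[0],P[:,1]-c[1])<rad)&(P[:,2]>zl)&(P[:,2]<zh)
def horsemask(p): 
    p=p.astype(int); return (p[:,0]>60)&(p[:,0]>2.2*p[:,1])&(p[:,0]>2.2*p[:,2])
E
python3 - <<'E'
from meas import *
C=clouds()
for n,(P,p) in C.items():
    print(n)
    t=near(P,(.55,-.05),.06,-.05,.05); print('plate z',np.median(P[t][:,2]), 'slab z',np.median(P[near(P,(.48,-.33),.05,-.05,.05)][:,2]))
    for c in [(.4427,.1151),(.4376,.004),(.443,-.136)]:
        t=near(P,c,.055,.045,.1); q=P[t]; k=near(P,c,.055,.068,.1); print('jar',len(q),cv2.minEnclosingCircle((q[:,:2]*1000).astype(np.float32)),P[k].mean(0) if k.any() else 0,q[:,2].max())
    for c in [(.687,.046),(.69,-.125)]:
        t=near(P,c,.075,.03,.15); q=P[t]; h=P[near(P,c,.075,.095,.15)]; b=P[near(P,c,.075,.082,.092)]
        print('horse',len(q),rect(q),q[:,2].max(),'head',h.mean(0) if len(h) else 0,'trunk',rect(b) if len(b)>5 else 0)
    t=near(P,(.537,.293),.14,.027,.045)&(np.abs(P[:,0]-.537)<.05); q=P[t]; print('deck',rect(q),np.median(q[:,2]))
    t=near(P,(.537,.293),.14,.008,.045)&(np.abs(P[:,0]-.537)<.075); q=P[t]; print('base',rect(q))
    k=P[near(P,(.537,.293),.04,.055,.1)]; print('finial',k.mean(0),rect(k),k[:,2].max())
    k=P[near(P,(.38,.31),.06,.052,.1)&(np.abs(P[:,0]-.375)<.05)]; print('rocker',rect(k),k[:,2].max(),k[k[:,2].argmax()])
    pl=p.astype(int)
    w=(pl.min(1)>115)&(np.abs(P[:,2])<.025)
    q=P[w&(np.abs(P[:,0]-.55)<.12)&(np.abs(P[:,1]+.05)<.16)]; print('plate',len(q),rect(q) if len(q)>9 else 0)
    q=P[w&(np.abs(P[:,0]-.48)<.17)&(np.abs(P[:,1]+.335)<.1)]; print('slab',len(q),rect(q) if len(q)>9 else 0)
E
```

```text
top
plate z 0.0014596423363675282 slab z 0.00853858536862906
jar 629 ((436.44940185546875, 111.84101104736328), 32.24062728881836) [0.4388 0.1113 0.0735] 0.08331464400166766
jar 651 ((433.470947265625, 4.640914440155029), 32.3083381652832) [0.4337 0.0048 0.0731] 0.08349705518520656
jar 647 ((440.0475158691406, -128.3411102294922), 32.348960876464844) [ 0.4416 -0.1278  0.0727] 0.08422104203769143
horse 641 (array([679.7,  49.3]), array([86.7, 40.8]), 86.4) 0.11916430906065223 head [0.6832 0.0746 0.1105] trunk (array([680.9,  39.9]), array([61.4, 34.9]), 84.6)
horse 643 (array([ 683.1, -132.5]), array([85.8, 40. ]), 80.8) 0.12128243175399067 head [ 0.68   -0.1584  0.1106] trunk (array([ 686.6, -125.1]), array([63.1, 35.1]), 79.4)
deck (array([537.9, 290. ]), array([216.8,  97.8]), 89.3) 0.03395046602826857
base (array([532.8, 285. ]), array([249.5, 135.3]), 87.8)
finial [0.5402 0.2865 0.0714] (array([540.6, 288.7]), array([23.5, 20.4]), 90.0) 0.0855826118647316
rocker (array([371.3, 307.8]), array([96.8, 78.1]), 7.7) 0.07874923052069271 [0.4007 0.3283 0.0787]
plate 5807 (array([550.1, 
[... 613 characters left out ...]
 0.1074] trunk (array([686.6,  44. ]), array([36.9, 70.7]), 2.2)
horse 684 (array([ 692.1, -134.2]), array([83.6, 43.7]), 75.1) 0.11805434480103805 head [ 0.688  -0.161   0.1087] trunk (array([ 691.1, -129.1]), array([71.4, 36.3]), 84.1)
deck (array([542.7, 291.3]), array([ 91. , 225.1]), 1.3) 0.0329935779224636
base (array([544.6, 291.9]), array([224.1, 123. ]), 88.1)
finial [0.5481 0.2878 0.0676] (array([546.3, 289.4]), array([23.3, 27.4]), 4.8) 0.08139294294702659
rocker (array([375.1, 307.9]), array([99.6, 76. ]), 1.3) 0.07669264396325048 [0.4009 0.3107 0.0767]
plate 3988 (array([559.3, -38.4]), array([259.1, 157.9]), 89.6)
slab 5834 (array([ 472.5, -337.7]), array([172.5, 324.2]), 86.6)
```

```bash
cat > go.py <<'E'
# python3 go.py x,y,z,yawdeg ... : world targets -> servo rows; yaw = direction of closing axis (tool y), tool down
import sys; from h import *
o=r.get_obs(); R0=R.from_rotvec(o['orientation']); p0=np.array(o['tcp_pos'])
print('now',p0.round(4),'yaw',np.degrees(np.arctan2(*R0.as_matrix()[1::-1,1])).round(2),'w',round(o['grip_width'],4),'t',round(o['clock'],2),np.round(o['contact_force'],1))
for a in sys.argv[1:]:
    x,y,z,w=map(float,a.split(',')); c,s=np.cos(np.radians(w)),np.sin(np.radians(w))
    Rt=R.from_matrix(np.array([[-s,c,0],[c,s,0],[0,0,-1]]).T.copy() if 0 else np.c_[[-s,c,0],[c,s,0],[0,0,-1]] ) if 0 else R.from_matrix(np.c_[[-s,c,0],[c,s,0],[0,0,-1]] if np.linalg.det(np.c_[[-s,c,0],[c,s,0],[0,0,-1]])>0 else np.c_[[s,-c,0],[c,s,0],[0,0,-1]])
    d=R0.inv().apply(np.array([x,y,z])-p0)/.25; q=(R0.inv()*Rt).as_rotvec()/(np.pi/2)
    print(a,[list(d.round(4)),list(q.round(4))])
E
python3 - <<'E'
s=open('go.py').read().split('\n')
i=[k for k,l in enumerate(s) if 'Rt=R.from' in l][0]
s[i]="    Rt=R.from_matrix(np.c_[[-s,c,0],[c,s,0],[0,0,-1]])  # x = y cross z"
open('go.py','w').write('\n'.join(s))
E
python3 go.py .5,.2,.25,90 .44,0,.25,90
```

```text
now [0.1877 0.6484 0.2503] yaw 73.85 w 0.0851 t 0.9 [ 0.2 -0.5 -0.4]
.5,.2,.25,90 [[np.float64(-1.6987), np.float64(-1.3754), np.float64(0.0012)], [np.float64(0.0), np.float64(-0.0), np.float64(-0.1794)]]
.44,0,.25,90 [[np.float64(-1.6907), np.float64(-2.2106), np.float64(0.0011)], [np.float64(0.0), np.float64(-0.0), np.float64(-0.1794)]]
```

>>> {"method": "servo_tool", "body": {
  "commands": [
    [[-0.9,-1,0],[0,0,-0.18]],
    [[-0.9,-1,0],[0,0,-0.18]],
    [[-0.9,-1,0],[0,0,-0.18]],
    [[-0.9,-1,0],[0,0,-0.18]],
    [[-0.9,-1,0],[0,0,-0.18]],
    [[-0.9,-1,0],[0,0,-0.18]],
    [[-0.9,-1,0],[0,0,-0.18]],
    [[-0.9,-1,0],[0,0,-0.18]],
    [[-0.9,-1,0],[0,0,-0.18]]
  ],
  "claw": 0,
  "squeeze": 40
}}

```text
clock: 1.8
tcp_pos: [0.3347, 0.3454, 0.2507]
orientation: [0.001, 3.141, 0.002]
contact_force: [-0.6, 0.7, -0.0]
grip_width: 0.0852
gripper_force: 0.0
```

>>> {"method": "servo_tool", "body": {
  "commands": [
    [[-0.4,-1,0],[0,0,0]],
    [[-0.4,-1,0],[0,0,0]],
    [[-0.4,-1,0],[0,0,0]],
    [[-0.4,-1,0],[0,0,0]],
    [[-0.4,-1,0],[0,0,0]],
    [[-0.4,-1,0],[0,0,0]],
    [[-0.4,-1,0],[0,0,0]],
    [[-0.4,-1,0],[0,0,0]]
  ]
}}

```text
clock: 2.6
tcp_pos: [0.4346, 0.0976, 0.2503]
orientation: [-0.004, 3.141, 0.001]
contact_force: [-0.1, 0.5, 0.4]
grip_width: 0.0855
gripper_force: 0.0
```

```bash
python3 go.py .44,0,.25,90
```

```text
now [0.4346 0.0976 0.2503] yaw 90.16 w 0.0855 t 2.6 [-0.1  0.5  0.4]
.44,0,.25,90 [[np.float64(-0.0205), np.float64(-0.3905), np.float64(0.0011)], [np.float64(0.0003), np.float64(0.0001), np.float64(0.0018)]]
```

>>> {"method": "servo_tool", "body": {
  "commands": [
    [[-0.02,-0.4,0],[0,0,0]],
    [[-0.02,-0.4,0],[0,0,0]],
    [[-0.02,-0.4,0],[0,0,0]],
    [[-0.02,-0.4,0],[0,0,0]],
    [[-0.02,-0.4,0],[0,0,0]]
  ]
}}

```text
clock: 3.1
tcp_pos: [0.4398, -0.0018, 0.2502]
orientation: [0.008, -3.141, -0.001]
contact_force: [0.2, 0.7, 0.9]
grip_width: 0.0852
gripper_force: 0.0
```

```bash
cat >> meas.py <<'E'
def jars(P,cs,zl=.045):
    for c in cs:
        q=P[near(P,c,.06,zl,.1)]; k=P[near(P,c,.06,.066,.1)]
        if len(q)>20: print('jar',len(q),cv2.minEnclosingCircle((q[:,:2]*1000).astype(np.float32)),'knob',k.mean(0),q[:,2].max())
def wr(name=None):
    p,d,m,E=shot('wrist'); P=cloud(m,E,d); ok=d>0
    if name: save(name,p)
    return P[ok],p[ok]
E
python3 - <<'E'
from meas import *
P,p=wr('w1'); jars(P,[(.438,.111),(.437,.004),(.444,-.1285)])
print('plate z',np.median(P[near(P,(.56,-.05),.05,-.05,.05)][:,2]))
w=(p.astype(int).min(1)>100)&(np.abs(P[:,2])<.025)
q=P[w&(np.abs(P[:,0]-.55)<.12)&(np.abs(P[:,1]+.05)<.16)]; print('plate',len(q),rect(q) if len(q)>9 else 0)
for c in [(.687,.046),(.69,-.125)]:
    q=P[near(P,c,.07,.03,.15)]; print('horse',len(q),rect(q) if len(q)>9 else 0)
m,E=cam('wrist')
for x in r.mark_of('wrist','jar_a'): print(x['confidence'],onz(m,E,x['uv'],0))
E
```

```text
jar 3713 ((439.5961608886719, 110.92487335205078), 32.21685791015625) knob [0.439  0.11   0.0696] 0.08138133822400767
jar 3604 ((437.5526428222656, 4.6398396492004395), 32.14920425415039) knob [0.4367 0.0049 0.0697] 0.08111204177403075
jar 3715 ((443.9019470214844, -127.43981170654297), 32.453617095947266) knob [ 0.443  -0.126   0.0699] 0.08122979560219978
plate z 0.0019066485952630163
plate 26709 (array([550., -50.]), array([320., 240.]), 90.0)
horse 1853 (array([677.3,  40.8]), array([43.5, 69.3]), 9.7)
horse 1417 (array([ 690.4, -118.3]), array([56.1, 44.4]), 81.2)
0.84 [[ 0.4432 -0.1273  0.    ]]
0.81 [[0.4432 0.0057 0.    ]]
0.59 [[0.4425 0.1181 0.    ]]
```

View pics/w1.png

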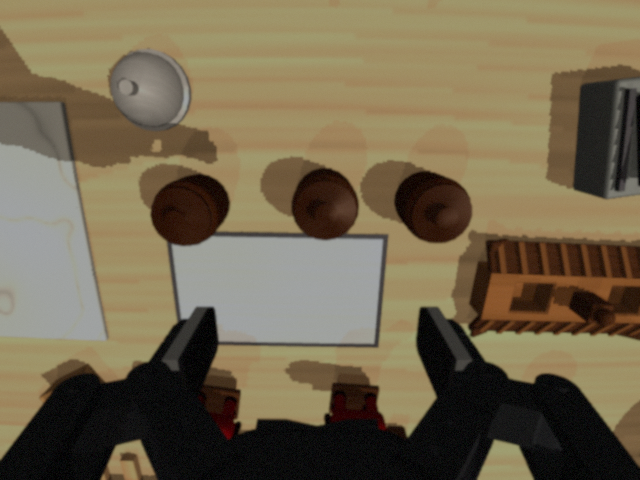

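>>> {"method": "servo_tool", "body": {
  "commands": [
    [[-0.015,-0.505,0.3],[0,0,0]],
    [[-0.015,-0.505,0.3],[0,0,0]],
    [[-0.015,-0.505,0.3],[0,0,0]],
    [[-0.015,-0.505,0.3],[0,0,0]],
    [[-0.015,-0.505,0.5],[0,0,0]],
    [[-0.015,-0.505,0.7],[0,0,0]],
    [[-0.015,-0.505,0.85],[0,0,0]],
    [[-0.015,-0.505,0.85],[0,0,0]],
    [[-0.015,-0.505,0.85],[0,0,0]]
  ]
}}

```text
clock: 4.1
tcp_pos: [0.4438, -0.1296, 0.0381]
orientation: [0.003, -3.14, -0.001]
contact_force: [-0.3, 1.4, -0.6]
grip_width: 0.0854
gripper_force: 0.0
```

>>> {"method": "servo_tool", "body": {
  "commands": [
    [[0,0,0],[0,0,0]],
    [[0,0,0],[0,0,0]],
    [[0,0,0],[0,0,0]],
    [[0,0,0],[0,0,0]],
    [[0,0,0],[0,0,0]],
    [[0,0,0],[0,0,0]],
    [[0,0,0],[0,0,0]]
  ],
  "claw": 1,
  "squeeze": 35
}}

```text
clock: 4.8
tcp_pos: [0.4453, -0.1299, 0.0402]
orientation: [-0.003, 3.137, 0.001]
contact_force: [-0.4, 2.9, 9.1]
grip_width: 0.0634
gripper_force: 36.2
```

>>> {"method": "servo_tool", "body": {
  "commands": [
    [[0,0,-0.1],[0,0,0]],
    [[0,0,-0.25],[0,0,0]],
    [[0,0,-0.44],[0,0,0]],
    [[0.22,-0.83,-0.44],[0,0,0]],
    [[0.22,-0.83,-0.44],[0,0,0]],
    [[0.22,-0.83,-0.44],[0,0,0]],
    [[0.22,-0.83,-0.44],[0,0,0]],
    [[0.22,-0.83,-0.44],[0,0,0]],
    [[0.22,-0.83,-0.44],[0,0,0]],
    [[0.22,-0.83,-0.3],[0,0,0]],
    [[0.22,-0.83,-0.2],[0,0,0]],
    [[0.22,-0.83,-0.12],[0,0,0]],
    [[0.22,-0.83,-0.08],[0,0,0]],
    [[0.22,-0.83,-0.08],[0,0,0]],
    [[0.22,-0.83,-0.08],[0,0,0]]
  ]
}}

```text
clock: 6.3
tcp_pos: [0.3894, -0.3378, 0.0587]
orientation: [-0.003, 3.14, -0.001]
contact_force: [-0.1, 0.2, -3.0]
grip_width: 0.0628
gripper_force: 41.9
```

```bash
python3 go.py .39,-.337,.048,90
```

```text
now [ 0.3894 -0.3378  0.0587] yaw 90.09 w 0.0628 t 6.3 [-0.1  0.2 -3. ]
.39,-.337,.048,90 [[np.float64(-0.0023), np.float64(0.0034), np.float64(0.0429)], [np.float64(-0.0002), np.float64(0.0007), np.float64(0.001)]]
```

>>> {"method": "servo_tool", "body": {
  "commands": [
    [[0,0,0.008],[0,0,0]],
    [[0,0,0.016],[0,0,0]],
    [[0,0,0.022],[0,0,0]],
    [[0,0,0.026],[0,0,0]],
    [[0,0,0.03],[0,0,0]],
    [[0,0,0.034],[0,0,0]],
    [[0,0,0.036],[0,0,0]],
    [[0,0,0.038],[0,0,0]]
  ]
}}

```text
clock: 7.1
tcp_pos: [0.3885, -0.338, 0.0483]
orientation: [0.001, -3.141, -0.0]
contact_force: [-1.7, 1.1, 4.9]
grip_width: 0.0631
gripper_force: 42.8
```

>>> {"method": "servo_tool", "body": {
  "commands": [
    [[0,0,0],[0,0,0]],
    [[0,0,0],[0,0,0]],
    [[0,0,0],[0,0,0]],
    [[0,0,0],[0,0,0]],
    [[0,0,-0.1],[0,0,0]],
    [[0,0,-0.3],[0,0,0]],
    [[0,0,-0.5],[0,0,0]],
    [[-0.2,0.9,-0.7],[0,0,0]],
    [[-0.2,0.9,-0.8],[0,0,0]],
    [[-0.2,0.9,-0.8],[0,0,0]],
    [[-0.2,0.9,-0.8],[0,0,0]],
    [[-0.2,0.9,-0.8],[0,0,0]],
    [[-0.2,0.9,-0.8],[0,0,0]]
  ],
  "claw": 0
}}

```text
clock: 8.4
tcp_pos: [0.4409, -0.1075, 0.2501]
orientation: [-0.016, 3.137, 0.003]
contact_force: [-0.5, -0.4, -0.7]
grip_width: 0.0852
gripper_force: 0.0
```

```bash
python3 - <<'E'
from meas import *
P,p=wr(); jars(P,[(.438,.111),(.437,.004),(.39,-.337)])
E
python3 go.py .437,.0045,.037,90
```

```text
jar 3838 ((440.2161865234375, 110.3419189453125), 32.37474822998047) knob [0.4391 0.1088 0.0698] 0.08137069506200822
jar 3738 ((437.30841064453125, 4.214054107666016), 32.225589752197266) knob [0.4368 0.0033 0.0697] 0.08145357043936474
jar 4921 ((386.6509094238281, -337.25811767578125), 32.232635498046875) knob [ 0.3857 -0.3343  0.0751] 0.0894944814537279
now [ 0.4397 -0.1104  0.2492] yaw 90.4 w 0.0853 t 8.45 [ 0.  -0.7  0.4]
.437,.0045,.037,90 [[np.float64(0.0096), np.float64(0.4588), np.float64(0.8492)], [np.float64(0.0005), np.float64(0.0016), np.float64(0.0044)]]
```

>>> {"method": "servo_tool", "body": {
  "commands": [
    [[0.01,0.46,0.3],[0,0,0]],
    [[0.01,0.46,0.3],[0,0,0]],
    [[0.01,0.46,0.3],[0,0,0]],
    [[0.01,0.46,0.35],[0,0,0]],
    [[0.01,0.46,0.55],[0,0,0]],
    [[0.01,0.46,0.7],[0,0,0]],
    [[0.01,0.46,0.84],[0,0,0]],
    [[0.01,0.46,0.84],[0,0,0]],
    [[0.01,0.46,0.84],[0,0,0]]
  ]
}}

```text
clock: 9.35
tcp_pos: [0.4355, 0.0006, 0.0383]
orientation: [-0.002, -3.14, 0.002]
contact_force: [0.5, -0.7, 0.4]
grip_width: 0.0855
gripper_force: 0.0
```

>>> {"method": "servo_tool", "body": {
  "commands": [
    [[0,0,0],[0,0,0]],
    [[0,0,0],[0,0,0]],
    [[0,0,0],[0,0,0]],
    [[0,0,0],[0,0,0]],
    [[0,0,0],[0,0,0]],
    [[0,0,0],[0,0,0]],
    [[0,0,0],[0,0,0]]
  ],
  "claw": 1
}}

```text
clock: 10.05
tcp_pos: [0.4374, 0.0023, 0.0404]
orientation: [-0.001, 3.138, 0.002]
contact_force: [-1.6, 0.7, 8.6]
grip_width: 0.063
gripper_force: 36.1
```

>>> {"method": "servo_tool", "body": {
  "commands": [
    [[0,0,-0.1],[0,0,0]],
    [[0,0,-0.25],[0,0,0]],
    [[0,0,-0.44],[0,0,0]],
    [[-0.1,-0.8,-0.44],[0,0,0]],
    [[-0.1,-0.8,-0.44],[0,0,0]],
    [[-0.1,-0.8,-0.44],[0,0,0]],
    [[-0.1,-0.8,-0.44],[0,0,0]],
    [[-0.1,-0.8,-0.44],[0,0,0]],
    [[-0.1,-0.8,-0.44],[0,0,0]]
  ]
}}

```text
clock: 10.95
tcp_pos: [0.4606, -0.1996, 0.1493]
orientation: [0.005, 3.14, -0.001]
contact_force: [-0.1, 0.9, -3.2]
grip_width: 0.0632
gripper_force: 41.6
```

```bash
python3 go.py .473,-.337,.058,90
```

```text
now [ 0.4606 -0.1996  0.1493] yaw 89.83 w 0.0632 t 10.95 [-0.1  0.9 -3.2]
.473,-.337,.058,90 [[np.float64(-0.0509), np.float64(-0.5494), np.float64(0.3653)], [np.float64(-0.0002), np.float64(0.0008), np.float64(-0.0019)]]
```

>>> {"method": "servo_tool", "body": {
  "commands": [
    [[-0.05,-0.55,0],[0,0,0]],
    [[-0.05,-0.55,0],[0,0,0]],
    [[-0.05,-0.55,0],[0,0,0]],
    [[-0.05,-0.55,0.1],[0,0,0]],
    [[-0.05,-0.55,0.2],[0,0,0]],
    [[-0.05,-0.55,0.28],[0,0,0]],
    [[-0.05,-0.55,0.34],[0,0,0]],
    [[-0.05,-0.55,0.37],[0,0,0]],
    [[-0.05,-0.55,0.38],[0,0,0]],
    [[-0.05,-0.55,0.385],[0,0,0]],
    [[-0.05,-0.55,0.39],[0,0,0]],
    [[-0.05,-0.55,0.394],[0,0,0]],
    [[-0.05,-0.55,0.398],[0,0,0]],
    [[-0.05,-0.55,0.401],[0,0,0]],
    [[-0.05,-0.55,0.404],[0,0,0]]
  ]
}}

```text
clock: 12.45
tcp_pos: [0.4738, -0.3356, 0.0485]
orientation: [-0.001, 3.141, 0.001]
contact_force: [-5.4, 4.7, 17.0]
grip_width: 0.0628
gripper_force: 43.5
```

Seated on the slab. I'll release it, back off and check the last jar.

>>> {"method": "servo_tool", "body": {
  "commands": [
    [[0,0,0],[0,0,0]],
    [[0,0,0],[0,0,0]],
    [[0,0,0],[0,0,0]],
    [[0,0,0],[0,0,0]],
    [[0,0,-0.1],[0,0,0]],
    [[0,0,-0.3],[0,0,0]],
    [[0,0,-0.5],[0,0,0]],
    [[0.1,1,-0.7],[0,0,0]],
    [[0.1,1,-0.8],[0,0,0]],
    [[0.1,1,-0.8],[0,0,0]],
    [[0.1,1,-0.8],[0,0,0]],
    [[0.1,1,-0.8],[0,0,0]],
    [[0.1,1,-0.8],[0,0,0]],
    [[0.1,1,-0.8],[0,0,0]]
  ],
  "claw": 0
}}

```text
clock: 13.85
tcp_pos: [0.4488, -0.0831, 0.248]
orientation: [-0.009, 3.14, 0.002]
contact_force: [0.1, -0.3, -0.3]
grip_width: 0.0853
gripper_force: 0.0
```

```bash
python3 - <<'E'
from meas import *
P,p=wr(); jars(P,[(.438,.111),(.387,-.337),(.474,-.337)])
E
python3 go.py .439,.110,.037,90
```

```text
jar 3953 ((440.11669921875, 110.48253631591797), 32.20021057128906) knob [0.4393 0.1094 0.0697] 0.08067574768930141
jar 4914 ((401.05401611328125, -336.3062744140625), 46.26219177246094) knob [ 0.3876 -0.3306  0.0749] 0.08884404911481619
jar 4230 ((459.5057678222656, -336.494873046875), 45.59234619140625) knob [ 0.471  -0.3318  0.075 ] 0.08874623105261986
now [ 0.4486 -0.085   0.2475] yaw 90.18 w 0.0853 t 13.9 [ 0.6  0.3 -1. ]
.439,.110,.037,90 [[np.float64(0.0367), np.float64(0.7798), np.float64(0.8424)], [np.float64(0.0002), np.float64(0.0006), np.float64(0.002)]]
```

>>> {"method": "servo_tool", "body": {
  "commands": [
    [[0.04,0.785,0.3],[0,0,0]],
    [[0.04,0.785,0.3],[0,0,0]],
    [[0.04,0.785,0.3],[0,0,0]],
    [[0.04,0.785,0.3],[0,0,0]],
    [[0.04,0.785,0.35],[0,0,0]],
    [[0.04,0.785,0.55],[0,0,0]],
    [[0.04,0.785,0.7],[0,0,0]],
    [[0.04,0.785,0.835],[0,0,0]],
    [[0.04,0.785,0.835],[0,0,0]],
    [[0.04,0.785,0.835],[0,0,0]]
  ]
}}

```text
clock: 14.9
tcp_pos: [0.4385, 0.109, 0.0384]
orientation: [-0.003, -3.14, 0.003]
contact_force: [0.1, 0.4, 1.1]
grip_width: 0.0856
gripper_force: 0.0
```

>>> {"method": "servo_tool", "body": {
  "commands": [
    [[0,0,0],[0,0,0]],
    [[0,0,0],[0,0,0]],
    [[0,0,0],[0,0,0]],
    [[0,0,0],[0,0,0]],
    [[0,0,0],[0,0,0]],
    [[0,0,0],[0,0,0]],
    [[0,0,0],[0,0,0]]
  ],
  "claw": 1
}}

```text
clock: 15.6
tcp_pos: [0.4398, 0.111, 0.0406]
orientation: [-0.0, 3.138, 0.003]
contact_force: [0.6, -0.8, 6.0]
grip_width: 0.0632
gripper_force: 37.0
```

>>> {"method": "servo_tool", "body": {
  "commands": [
    [[0,0,-0.1],[0,0,0]],
    [[0,0,-0.25],[0,0,0]],
    [[0,0,-0.44],[0,0,0]],
    [[-0.45,-1,-0.44],[0,0,0]],
    [[-0.45,-1,-0.44],[0,0,0]],
    [[-0.45,-1,-0.44],[0,0,0]],
    [[-0.45,-1,-0.44],[0,0,0]],
    [[-0.45,-1,-0.44],[0,0,0]],
    [[-0.45,-1,-0.44],[0,0,0]],
    [[-0.45,-1,-0.44],[0,0,0]]
  ]
}}

```text
clock: 16.6
tcp_pos: [0.5518, -0.1443, 0.1501]
orientation: [0.009, 3.138, -0.004]
contact_force: [-0.7, 0.9, -4.0]
grip_width: 0.0629
gripper_force: 41.8
```

```bash
python3 go.py .56,-.337,.0485,90
```

```text
now [ 0.5518 -0.1443  0.1501] yaw 89.69 w 0.0629 t 16.6 [-0.7  0.9 -4. ]
.56,-.337,.0485,90 [[np.float64(-0.0358), np.float64(-0.7695), np.float64(0.4087)], [np.float64(-0.0018), np.float64(0.002), np.float64(-0.0035)]]
```

>>> {"method": "servo_tool", "body": {
  "commands": [
    [[-0.035,-0.775,0],[0,0,0]],
    [[-0.035,-0.775,0],[0,0,0]],
    [[-0.035,-0.775,0],[0,0,0]],
    [[-0.035,-0.775,0],[0,0,0]],
    [[-0.035,-0.775,0.1],[0,0,0]],
    [[-0.035,-0.775,0.2],[0,0,0]],
    [[-0.035,-0.775,0.28],[0,0,0]],
    [[-0.035,-0.775,0.34],[0,0,0]],
    [[-0.035,-0.775,0.37],[0,0,0]],
    [[-0.035,-0.775,0.38],[0,0,0]],
    [[-0.035,-0.775,0.385],[0,0,0]],
    [[-0.035,-0.775,0.39],[0,0,0]],
    [[-0.035,-0.775,0.394],[0,0,0]],
    [[-0.035,-0.775,0.398],[0,0,0]],
    [[-0.035,-0.775,0.401],[0,0,0]]
  ]
}}

```text
clock: 18.1
tcp_pos: [0.56, -0.333, 0.0487]
orientation: [-0.001, 3.141, -0.0]
contact_force: [-2.5, 1.5, 6.4]
grip_width: 0.0626
gripper_force: 42.6
```

>>> {"method": "servo_tool", "body": {
  "commands": [
    [[0,0,0],[0,0,0]],
    [[0,0,0],[0,0,0]],
    [[0,0,0],[0,0,0]],
    [[0,0,0],[0,0,0]],
    [[0,0,-0.1],[0,0,0]],
    [[0,0,-0.3],[0,0,0]],
    [[0,0,-0.5],[0,0,0]],
    [[0.1,1,-0.7],[0,0,0]],
    [[0.1,1,-0.8],[0,0,0]],
    [[0.1,1,-0.8],[0,0,0]],
    [[0.1,1,-0.8],[0,0,0]],
    [[0.1,1,-0.8],[0,0,0]],
    [[0.1,1,-0.8],[0,0,0]],
    [[0.1,1,-0.8],[0,0,0]]
  ],
  "claw": 0
}}

```text
clock: 19.5
tcp_pos: [0.5352, -0.0804, 0.2491]
orientation: [-0.009, 3.14, 0.002]
contact_force: [0.2, -0.7, 0.2]
grip_width: 0.0851
gripper_force: 0.0
```

>>> {"method": "servo_tool", "body": {
  "commands": [
    [[0,1,0],[0,0,0]],
    [[0,1,0],[0,0,0]],
    [[0,1,0],[0,0,0]],
    [[0,1,0],[0,0,0]],
    [[0,1,0],[0,0,0]],
    [[0,1,0],[0,0,0]],
    [[0,1,0],[0,0,0]]
  ]
}}

```text
clock: 20.2
tcp_pos: [0.535, 0.1661, 0.2474]
orientation: [0.002, -3.141, 0.002]
contact_force: [0.2, 0.2, 0.0]
grip_width: 0.0854
gripper_force: 0.0
```

```bash
python3 - <<'E'
from meas import *
P,p=wr('w2')
c=(.541,.288)
t=(np.abs(P[:,0]-.541)<.08)&(np.abs(P[:,1]-.288)<.13)
for zl,zh in((.006,.06),(.029,.042)): q=P[t&(P[:,2]>zl)&(P[:,2]<zh)]; print(len(q),rect(q))
k=P[t&(P[:,2]>.05)&(np.abs(P[:,1]-.288)<.03)]; print('fin',rect(k),k.mean(0),k[:,2].max())
m,E=cam('wrist')
for n in('socket0','base','plate','horse_a'):
  for x in r.mark_of('wrist',n): print(n,round(x['confidence'],2),np.round(x['uv']),onz(m,E,x['uv'],.035 if n=='socket0' else 0)[0])
p,d,m,E=shot('top'); Q=cloud(m,E,d)[d>0]; jars(Q,[(.387,-.337),(.474,-.337),(.56,-.334)])
# plate: dark border threshold in top image
E
python3 go.py
```

```text
22501 (array([544.1, 290.2]), array([219.2, 120.3]), 87.8)
12012 (array([543.6, 291. ]), array([217.6,  87.6]), 87.9)
fin (array([544.3, 290.1]), array([24.8, 22.7]), 88.2) [0.5414 0.2865 0.0694] 0.08300218353422578
socket0 0.89 [501. 222.] [0.551  0.3484 0.035 ]
socket0 0.87 [387. 215.] [0.5444 0.2325 0.035 ]
base 0.7 [436. 207.] [0.5447 0.2931 0.    ]
horse_a 0.82 [216. 322.] [0.6876 0.0401 0.    ]
horse_a 0.6 [ 84. 320.] [ 0.6871 -0.127   0.    ]
horse_a 0.45 [434. 205.] [0.5424 0.2906 0.    ]
jar 690 ((399.8817138671875, -338.7418518066406), 47.172523498535156) knob [ 0.3859 -0.3373  0.0753] 0.0907996779176139
jar 691 ((473.92034912109375, -336.5678405761719), 59.8259391784668) knob [ 0.4747 -0.3354  0.075 ] 0.08985416254342793
jar 648 ((544.5653076171875, -335.6160888671875), 43.60615921020508) knob [ 0.5557 -0.3324  0.075 ] 0.09232140082709184
now [0.5349 0.1653 0.2483] yaw 89.88 w 0.0852 t 20.5 [ 0.6 -0.  -0. ]
```

View pics/w2.png

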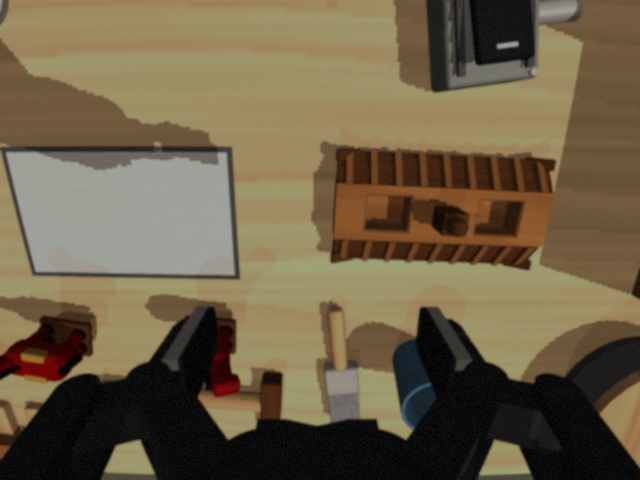

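```bash
python3 - <<'E'
from meas import *
a,E=cam('wrist',dict(orientation=[.002,-3.141,.002],tcp_pos=[.535,.1653,.248]))
b,F=cam('wrist',dict(orientation=[0.004,-3.141,0],tcp_pos=[.4398,-.0015,.2502]))
c,G=cam('top'); 
for m,X,u in((a,E,[(3,148),(231,148),(239,278),(33,276)]),(b,F,[(168,234),(387,234),(379,347),(178,345)]),(c,G,[(262,222),(368,222),(368,284.5),(262,284.5)])):
    q=onz(m,X,u,0); print(q[:,:2],q.mean(0)[:2])
m=c
for n in('plate','slab','base'):
  r.grab_frame('top')
  for x in r.mark_of('top',n)[:1]: print(n,x['uv'],onz(c,G,x['uv'],0)[0])
E
python3 go.py .543,.289,.25,88 .543,.289,.061,88
```

```text
[[ 0.4785 -0.1712]
 [ 0.4817  0.0754]
 [ 0.6291  0.0735]
 [ 0.6281 -0.1759]] [ 0.5543 -0.0495]
[[ 0.4808 -0.1701]
 [ 0.4805  0.0764]
 [ 0.6307  0.0766]
 [ 0.6289 -0.178 ]] [ 0.5552 -0.0488]
[[ 0.6234  0.0747]
 [ 0.6227 -0.175 ]
 [ 0.4756 -0.1738]
 [ 0.4766  0.0744]] [ 0.5496 -0.0499]
plate [316.2, 253.3] [ 0.5492 -0.0526  0.    ]
slab [434.7, 284.8] [ 0.4741 -0.3311  0.    ]
now [0.5345 0.167  0.2484] yaw 90.04 w 0.0857 t 20.8 [-0.3 -0.1 -0. ]
.543,.289,.25,88 [[np.float64(-0.0343), np.float64(0.4881), np.float64(-0.0065)], [np.float64(0.0), np.float64(0.0001), np.float64(0.0227)]]
.543,.289,.061,88 [[np.float64(-0.0343), np.float64(0.4881), np.float64(0.7495)], [np.float64(0.0), np.float64(0.0001), np.float64(0.0227)]]
```

>>> {"method": "servo_tool", "body": {
  "commands": [
    [[-0.035,0.488,0.1],[0,0,0.023]],
    [[-0.035,0.488,0.2],[0,0,0.023]],
    [[-0.035,0.488,0.3],[0,0,0.023]],
    [[-0.035,0.488,0.4],[0,0,0.023]],
    [[-0.035,0.488,0.55],[0,0,0.023]],
    [[-0.035,0.488,0.7],[0,0,0.023]],
    [[-0.035,0.488,0.745],[0,0,0.023]],
    [[-0.035,0.488,0.745],[0,0,0.023]]
  ]
}}

```text
clock: 21.6
tcp_pos: [0.5421, 0.2885, 0.0606]
orientation: [-0.055, -3.138, 0.003]
contact_force: [-0.3, -0.1, 0.2]
grip_width: 0.0854
gripper_force: 0.0
```

>>> {"method": "servo_tool", "body": {
  "commands": [
    [[0,0,0],[0,0,0]],
    [[0,0,0],[0,0,0]],
    [[0,0,0],[0,0,0]],
    [[0,0,0],[0,0,0]],
    [[0,0,0],[0,0,0]],
    [[0,0,0],[0,0,0]],
    [[0,0,0],[0,0,0]],
    [[0,0,0],[0,0,0]],
    [[0,0,0],[0,0,0]]
  ],
  "claw": 1,
  "squeeze": 50
}}

```text
clock: 22.5
tcp_pos: [0.5439, 0.2904, 0.0635]
orientation: [0.055, 3.139, 0.004]
contact_force: [0.4, 1.3, 4.9]
grip_width: 0.0231
gripper_force: 51.2
```

```bash
python3 go.py .5535,-.0495,.061,90
```

```text
now [0.5439 0.2904 0.0635] yaw 88.0 w 0.0231 t 22.5 [0.4 1.3 4.9]
.5535,-.0495,.061,90 [[np.float64(-0.0856), np.float64(-1.3574), np.float64(0.0071)], [np.float64(0.0015), np.float64(0.0013), np.float64(-0.0222)]]
```

>>> {"method": "servo_tool", "body": {
  "commands": [
    [[0,-0.03,0],[0,0,0]],
    [[0,-0.08,0],[0,0,0]],
    [[-0.005,-0.15,0],[0,0,0]],
    [[-0.01,-0.23,0],[0,0,-0.004]],
    [[-0.02,-0.31,0],[0,0,-0.006]],
    [[-0.025,-0.39,0],[0,0,-0.008]],
    [[-0.03,-0.47,0],[0,0,-0.01]],
    [[-0.035,-0.54,0],[0,0,-0.012]],
    [[-0.04,-0.6,0],[0,0,-0.014]],
    [[-0.04,-0.65,0],[0,0,-0.014]],
    [[-0.04,-0.68,0],[0,0,-0.014]]
  ]
}}

```text
clock: 23.6
tcp_pos: [0.5485, 0.1206, 0.0635]
orientation: [0.02, 3.138, 0.005]
contact_force: [-0.3, 7.2, 4.6]
grip_width: 0.0228
gripper_force: 51.1
```

```bash
python3 go.py .5535,-.0495,.061,90
```

```text
now [0.5485 0.1206 0.0635] yaw 89.28 w 0.0228 t 23.6 [-0.3  7.2  4.6]
.5535,-.0495,.061,90 [[np.float64(-0.0285), np.float64(-0.6802), np.float64(0.0078)], [np.float64(0.0022), np.float64(0.0021), np.float64(-0.008)]]
```

>>> {"method": "servo_tool", "body": {
  "commands": [
    [[0,-0.03,0],[0,0,0]],
    [[0,-0.08,0],[0,0,0]],
    [[-0.005,-0.15,0],[0,0,0]],
    [[-0.01,-0.23,0],[0,0,-0.004]],
    [[-0.02,-0.31,0],[0,0,-0.006]],
    [[-0.025,-0.39,0],[0,0,-0.008]],
    [[-0.028,-0.47,0],[0,0,-0.008]],
    [[-0.028,-0.54,0],[0,0,-0.008]],
    [[-0.028,-0.6,0],[0,0,-0.008]],
    [[-0.028,-0.65,0],[0,0,-0.008]],
    [[-0.028,-0.69,0],[0,0,-0.008]],
    [[-0.028,-0.69,0],[0,0,-0.008]]
  ]
}}

```text
clock: 24.8
tcp_pos: [0.5533, -0.0536, 0.0635]
orientation: [0.002, 3.138, 0.002]
contact_force: [-0.5, 1.3, 8.2]
grip_width: 0.0232
gripper_force: 51.4
```

>>> {"method": "servo_tool", "body": {
  "commands": [
    [[0,0,0],[0,0,0]],
    [[0,0,0],[0,0,0]],
    [[0,0,0],[0,0,0]],
    [[0,0,0],[0,0,0]],
    [[0,0,0],[0,0,0]],
    [[0,0,-0.2],[0,0,0]],
    [[0,0,-0.4],[0,0,0]],
    [[0,0,-0.6],[0,0,0]],
    [[0,0,-0.75],[0,0,0]],
    [[0.36,0,-0.75],[0,0,0]],
    [[0.36,0,-0.75],[0,0,0]],
    [[0.36,0,-0.75],[0,0,0]]
  ],
  "claw": 0
}}

```text
clock: 26.0
tcp_pos: [0.4565, -0.0542, 0.249]
orientation: [-0.003, -3.138, -0.001]
contact_force: [0.1, 0.8, 0.1]
grip_width: 0.0853
gripper_force: 0.0
```

```bash
python3 - <<'E'
from meas import *
P,p=wr('w3')
t=(np.abs(P[:,0]-.553)<.08)&(np.abs(P[:,1]+.05)<.13)
for zl,zh in((.012,.06),(.029,.042)): q=P[t&(P[:,2]>zl)&(P[:,2]<zh)]; print(len(q),rect(q))
k=P[t&(P[:,2]>.05)&(np.abs(P[:,1]+.05)<.03)]; print('fin',rect(k))
m,E=cam('wrist')
for n in('socket0','base','plate','horse_a'):
  for x in r.mark_of('wrist',n): print(n,round(x['confidence'],2),np.round(x['uv']),onz(m,E,x['uv'],.035 if n=='socket0' else 0)[0])
for c in [(.683,.045),(.688,-.127)]:
    q=P[near(P,c,.07,.03,.15)]; b=P[near(P,c,.07,.08,.093)]; s=P[near(P,c,.07,.026,.04)]; print('horse',len(q),rect(q),'trunk',rect(b),'sh',len(s) and rect(s))
E
python3 go.py
```

```text
16859 (array([553.6, -54.4]), array([219.6, 120. ]), 89.8)
9531 (array([552.4, -54.4]), array([216.7,  87.3]), 89.7)
fin (array([553.1, -54.9]), array([24.1, 22.2]), 89.1)
socket0 0.86 [263. 297.] [ 0.5605 -0.1126  0.035 ]
socket0 0.83 [366. 296.] [ 0.5598 -0.0013  0.035 ]
base 0.89 [317. 279.] [ 0.5557 -0.0548  0.    ]
horse_a 0.62 [261. 378.] [ 0.6976 -0.1275  0.    ]
horse_a 0.6 [397. 373.] [0.6909 0.0491 0.    ]
horse_a 0.46 [ 61. 223.] [ 0.4862 -0.3444  0.    ]
horse 2826 (array([683.4,  39.4]), array([66. , 43.9]), 85.9) trunk (array([676.9,  33.8]), array([43.4, 37.2]), 65.4) sh (array([683.9,  43.5]), array([57.6, 44.1]), 85.2)
horse 2610 (array([ 685.4, -124.6]), array([72.9, 40.7]), 76.3) trunk (array([ 680.2, -130.6]), array([59.6, 19. ]), 84.4) sh (array([ 687. , -126.5]), array([58.6, 41.3]), 80.6)
now [ 0.463  -0.0535  0.2497] yaw 89.98 w 0.0854 t 26.25 [-1.1  0.7 -0.2]
```

View pics/w3.png

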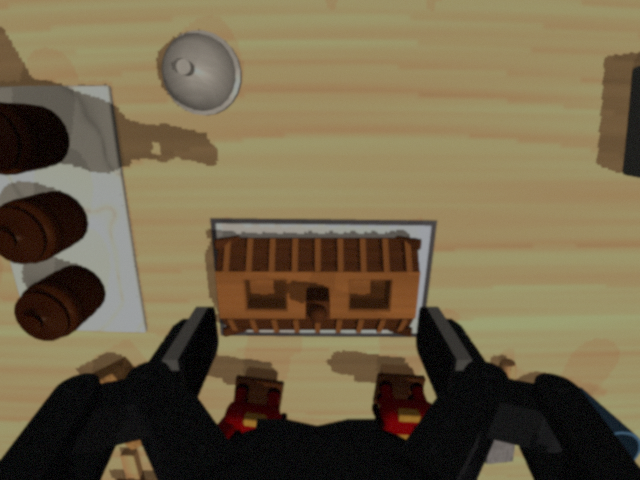

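```bash
python3 - <<'E'
from meas import *
print(r.get_obs()['joints'])
E
python3 go.py .684,.0435,.25,-5 .684,.0435,.25,175
```

```text
[-0.2422  0.1263  0.2448  2.0511 -0.0369  0.9674  1.5921]
now [ 0.463  -0.0535  0.2497] yaw 89.98 w 0.0854 t 26.25 [-1.1  0.7 -0.2]
.684,.0435,.25,-5 [[np.float64(-0.8839), np.float64(0.3883), np.float64(-0.0007)], [np.float64(0.0003), np.float64(0.0005), np.float64(1.0553)]]
.684,.0435,.25,175 [[np.float64(-0.8839), np.float64(0.3883), np.float64(-0.0007)], [np.float64(-0.0005), np.float64(0.0003), np.float64(-0.9447)]]
```

>>> {"method": "servo_tool", "body": {
  "commands": [
    [[-0.885,0.39,0],[0,0,-0.945]],
    [[-0.885,0.39,0],[0,0,-0.945]],
    [[-0.885,0.39,0],[0,0,-0.945]],
    [[-0.885,0.39,0],[0,0,-0.945]],
    [[-0.885,0.39,0],[0,0,-0.945]],
    [[-0.885,0.39,0],[0,0,-0.945]],
    [[-0.885,0.39,0],[0,0,-0.945]],
    [[-0.885,0.39,0],[0,0,-0.945]],
    [[-0.885,0.39,0],[0,0,-0.945]],
    [[-0.885,0.39,0],[0,0,-0.945]],
    [[-0.885,0.39,0],[0,0,-0.945]],
    [[-0.885,0.39,0],[0,0,-0.945]]
  ]
}}

```text
clock: 27.45
tcp_pos: [0.6836, 0.0437, 0.2488]
orientation: [2.118, -2.32, -0.001]
contact_force: [-0.5, -0.6, -0.5]
grip_width: 0.0854
gripper_force: 0.0
```

```bash
python3 go.py
python3 - <<'E'
from meas import *
P,p=wr('w4')
c=(.684,.0435)
for zl,zh in((.03,.15),(.084,.092),(.08,.094),(.027,.039)):
    q=P[near(P,c,.065,zl,zh)]; print('horse',len(q),rect(q))
print(P[near(P,c,.065,.03,.15)][:,2].max())
print(r.get_obs()['joints'])
E
python3 go.py
```

```text
now [0.6836 0.0437 0.2488] yaw 174.79 w 0.0854 t 27.45 [-0.5 -0.6 -0.5]
horse 3897 (array([686.1,  49.7]), array([86.5, 43.8]), 85.8)
horse 2247 (array([685.2,  40.9]), array([62.5, 34.2]), 83.9)
horse 2450 (array([685.2,  40.5]), array([63.3, 34.1]), 84.2)
horse 413 (array([685.4,  43.4]), array([56.8, 44.1]), 84.7)
0.11931181600245433
[-0.1137  0.4964 -0.0594  1.5255  0.0313  1.1211  2.8717]
now [0.6835 0.0437 0.249 ] yaw 174.82 w 0.0851 t 27.5 [-0.4  0.   0.6]
```

View pics/w4.png

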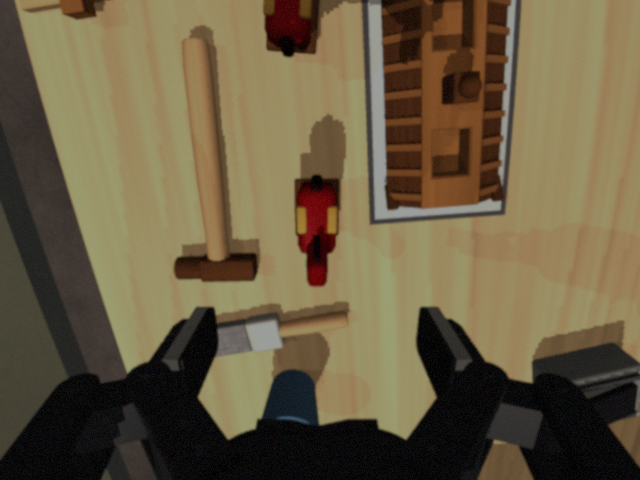

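>>> {"method": "servo_tool", "body": {
  "commands": [
    [[0,0,0],[0,0,1]],
    [[0,0,0],[0,0,1]],
    [[0,0,0],[0,0,1]],
    [[0,0,0],[0,0,1]],
    [[0,0,0],[0,0,1]],
    [[0,0,0],[0,0,1]],
    [[0,0,0],[0,0,1]],
    [[0,0,0],[0,0,1]],
    [[0,0,0],[0,0,1]],
    [[0,0,0],[0,0,1]],
    [[0,0,0],[0,0,1]],
    [[0,0,0],[0,0,1]]
  ]
}}

```text
clock: 28.7
tcp_pos: [0.6833, 0.0442, 0.2494]
orientation: [0.14, 3.138, -0.001]
contact_force: [0.2, 0.3, 0.2]
grip_width: 0.0851
gripper_force: 0.0
```

>>> {"method": "servo_tool", "body": {
  "commands": [
    [[0,0,0],[0,0,1]],
    [[0,0,0],[0,0,1]],
    [[0,0,0],[0,0,1]],
    [[0,0,0],[0,0,1]],
    [[0,0,0],[0,0,1]],
    [[0,0,0],[0,0,1]],
    [[0,0,0],[0,0,1]],
    [[0,0,0],[0,0,1]],
    [[0,0,0],[0,0,1]],
    [[0,0,0],[0,0,1]],
    [[0,0,0],[0,0,1]],
    [[0,0,0],[0,0,1]]
  ]
}}

```text
clock: 29.9
tcp_pos: [0.6832, 0.0441, 0.2494]
orientation: [2.315, 2.123, -0.001]
contact_force: [-0.8, -0.8, 0.5]
grip_width: 0.0855
gripper_force: 0.0
```

```bash
python3 - <<'E'
from meas import *
P,p=wr()
c=(.685,.0435)
for zl,zh in((.03,.15),(.084,.092),(.027,.039)):
    q=P[near(P,c,.065,zl,zh)]; print('horse',len(q),rect(q))
print(r.get_obs()['joints'])
m,E=cam('wrist')
for x in r.mark_of('wrist','horse_a'): print(x['confidence'],onz(m,E,x['uv'],0))
E
python3 go.py .685,.0435,.073,-6
```

```text
horse 3477 (array([685.3,  50.9]), array([83.2, 43.8]), 86.2)
horse 2053 (array([684.4,  41. ]), array([63.2, 34.2]), 86.0)
horse 362 (array([685. ,  44.5]), array([56.7, 44. ]), 85.5)
[-0.5894  0.5649  0.654   1.5626 -0.3663  1.1396  0.0598]
0.65 [[0.6861 0.0429 0.    ]]
0.59 [[ 0.6925 -0.1273  0.    ]]
now [0.6832 0.0439 0.2495] yaw -4.82 w 0.0852 t 30.0 [-0.7 -0.  -0.7]
.685,.0435,.073,-6 [[np.float64(-0.0011), np.float64(0.0073), np.float64(0.7059)], [np.float64(0.0), np.float64(0.0), np.float64(0.0131)]]
```

>>> {"method": "servo_tool", "body": {
  "commands": [
    [[0,0.006,0.15],[0,0,0]],
    [[0,0.006,0.3],[0,0,0]],
    [[0,0.006,0.45],[0,0,0]],
    [[0,0.006,0.6],[0,0,0]],
    [[0,0.006,0.71],[0,0,0]],
    [[0,0.006,0.71],[0,0,0]]
  ]
}}

```text
clock: 30.6
tcp_pos: [0.6816, 0.0438, 0.0678]
orientation: [-2.31, -2.122, 0.009]
contact_force: [0.2, 0.3, 0.1]
grip_width: 0.0854
gripper_force: 0.0
```

>>> {"method": "servo_tool", "body": {
  "commands": [
    [[0,0,0],[0,0,0]],
    [[0,0,0],[0,0,0]],
    [[0,0,0],[0,0,0]],
    [[0,0,0],[0,0,0]],
    [[0,0,0],[0,0,0]],
    [[0,0,0],[0,0,0]],
    [[0,0,0],[0,0,0]],
    [[0,0,0],[0,0,0]],
    [[0,0,0],[0,0,0]]
  ],
  "claw": 1,
  "squeeze": 40
}}

```text
clock: 31.5
tcp_pos: [0.6854, 0.0437, 0.0739]
orientation: [2.315, 2.122, 0.003]
contact_force: [-2.2, 1.0, 5.7]
grip_width: 0.0335
gripper_force: 40.8
```

```bash
python3 go.py .685,.044,.18,-5 .553,.0015,.18,0
```

```text
now [0.6854 0.0437 0.0739] yaw -4.97 w 0.0335 t 31.5 [-2.2  1.   5.7]
.685,.044,.18,-5 [[np.float64(0.0015), np.float64(-0.0008), np.float64(-0.4244)], [np.float64(0.0012), np.float64(-0.0006), np.float64(0.0003)]]
.553,.0015,.18,0 [[np.float64(-0.2136), np.float64(-0.5121), np.float64(-0.4256)], [np.float64(0.0012), np.float64(-0.0005), np.float64(-0.0553)]]
```

>>> {"method": "servo_tool", "body": {
  "commands": [
    [[0,0,-0.1],[0,0,0]],
    [[0,0,-0.25],[0,0,0]],
    [[0,0,-0.4],[0,0,0]],
    [[-0.1,-0.2,-0.42],[0,0,-0.02]],
    [[-0.214,-0.38,-0.42],[0,0,-0.055]],
    [[-0.214,-0.512,-0.42],[0,0,-0.055]],
    [[-0.214,-0.512,-0.42],[0,0,-0.055]],
    [[-0.214,-0.512,-0.42],[0,0,-0.055]]
  ]
}}

```text
clock: 32.3
tcp_pos: [0.552, 0.0017, 0.1778]
orientation: [-2.222, -2.22, -0.003]
contact_force: [0.9, 0.6, -1.0]
grip_width: 0.0338
gripper_force: 41.0
```

```bash
python3 go.py
python3 - <<'E'
from meas import *
o=r.get_obs(); P,p=wr('w5'); T=np.array(o['tcp_pos']); Rm=R.from_rotvec(o['orientation']).as_matrix()
L=(P-T)@Rm
t=(np.abs(L[:,0])<.07)&(np.abs(L[:,1])<.03)
red=horsemask(p)
for zl,zh in((-.05,.05),(-.022,-.008),(.034,.05)):
    s=t&(L[:,2]>zl)&(L[:,2]<zh)&red; q=L[s]
    if len(q)>5: print((zl,zh),len(q),'x',np.percentile(q[:,0],[0,1,99,100])*1000,'y',np.percentile(q[:,1],[1,99])*1000,'z',np.percentile(q[:,2],[1,50,99])*1000,rect(q))
# base now
t=(np.abs(P[:,0]-.553)<.08)&(np.abs(P[:,1]+.0545)<.13); q=P[t&(P[:,2]>.029)&(P[:,2]<.042)&~red]; print('deck',rect(q))
k=P[t&(P[:,2]>.05)&(P[:,2]<.09)&(np.abs(P[:,1]+.054)<.025)&~red]; print('fin',len(k),len(k)>5 and rect(k))
m,E=cam('wrist')
for x in r.mark_of('wrist','socket0'): print(x['confidence'],x['uv'],onz(m,E,x['uv'],.035))
E
```

```text
now [0.552  0.0017 0.1778] yaw -0.04 w 0.0338 t 32.3 [ 0.9  0.6 -1. ]
(-0.05, 0.05) 9700 x [-28.0552 -25.1518  48.4848  49.268 ] y [-13.8416  16.4719] z [-44.2139 -34.1149  -5.5578] (array([10.6,  3.1]), array([37.2, 77.3]), 88.2)
(-0.022, -0.008) 4428 x [-28.0552 -26.0248  27.0168  28.7204] y [-14.3006  16.3578] z [-16.1261 -14.5557  -8.7106] (array([0.3, 1.3]), array([32.4, 56.6]), 89.3)
(0.034, 0.05) 21 x [ 7.0463  7.3819 24.818  24.853 ] y [-0.5661 21.7338] z [38.1182 39.3514 40.4738] (array([17.4, 11.8]), array([ 4.6, 28.6]), 36.7)
deck (array([553.8, -49.6]), array([ 86.8, 206.3]), 0.1)
fin 0 False
0.82 [313.2, 228.0] [[0.5521 0.0016 0.035 ]]
```

View pics/w5.png

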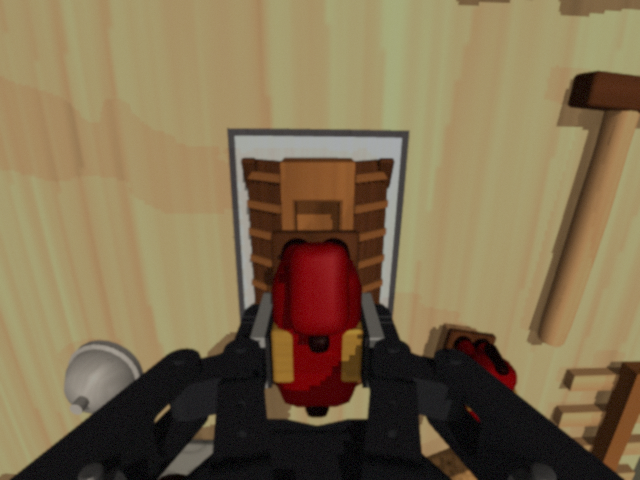

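>>> {"method": "servo_tool", "body": {
  "commands": [
    [[0,0,0.1],[0,0,0]],
    [[0,0,0.18],[0,0,0]],
    [[0,0,0.23],[0,0,0]],
    [[0,0,0.26],[0,0,0]],
    [[0,0,0.27],[0,0,0]],
    [[0,0,0.28],[0,0,0]],
    [[0,0,0.29],[0,0,0]],
    [[0,0,0.3],[0,0,0]],
    [[0,0,0.31],[0,0,0]],
    [[0,0,0.31],[0,0,0]]
  ]
}}

```text
clock: 33.4
tcp_pos: [0.5524, 0.0015, 0.0994]
orientation: [-2.222, -2.221, 0.0]
contact_force: [0.1, 0.7, -2.2]
grip_width: 0.0338
gripper_force: 40.9
```

>>> {"method": "servo_tool", "body": {
  "commands": [
    [[0,0,0.012],[0,0,0]],
    [[0,0,0.024],[0,0,0]],
    [[0,0,0.036],[0,0,0]],
    [[0,0,0.048],[0,0,0]],
    [[0,0,0.06],[0,0,0]],
    [[0,0,0.068],[0,0,0]],
    [[0,0,0.072],[0,0,0]],
    [[0,0,0.072],[0,0,0]]
  ]
}}

```text
clock: 34.2
tcp_pos: [0.5522, 0.0014, 0.0826]
orientation: [-2.222, -2.219, -0.001]
contact_force: [-5.2, 1.3, 13.5]
grip_width: 0.0335
gripper_force: 40.5
```

>>> {"method": "servo_tool", "body": {
  "commands": [
    [[0,0,0],[0,0,0]],
    [[0,0,0],[0,0,0]],
    [[0,0,0],[0,0,0]],
    [[0,0,0],[0,0,0]],
    [[0,0,-0.08],[0,0,0]],
    [[0,0,-0.2],[0,0,0]],
    [[0,0,-0.4],[0,0,0]],
    [[0,0,-0.6],[0,0,0]],
    [[-0.5,0.54,-0.67],[0,0,0.1]],
    [[-0.5,0.54,-0.67],[0,0,0.1]],
    [[-0.5,0.54,-0.67],[0,0,0.1]],
    [[-0.5,0.54,-0.67],[0,0,0.1]],
    [[-0.5,0.54,-0.67],[0,0,0.1]],
    [[-0.5,0.54,-0.67],[0,0,0.1]],
    [[-0.5,0.54,-0.67],[0,0,0.1]]
  ],
  "claw": 0
}}

```text
clock: 35.7
tcp_pos: [0.6868, -0.1224, 0.2485]
orientation: [-2.387, -2.04, 0.0]
contact_force: [-0.7, -0.2, -0.7]
grip_width: 0.0852
gripper_force: 0.0
```

```bash
python3 - <<'E'
from meas import *
P,p=wr()
c=(.688,-.127)
for zl,zh in((.03,.15),(.084,.092),(.027,.039)):
    q=P[near(P,c,.065,zl,zh)]; print('horse',len(q),rect(q))
q=P[near(P,(.552,.0015),.05,.09,.102)]; print('A in',len(q),rect(q)); q=P[near(P,(.552,.0015),.07,.05,.15)]; print(rect(q),q[:,2].max())
print(r.get_obs()['joints'])
E
python3 go.py .687,-.126,.073,-9
```

```text
horse 3894 (array([ 689.3, -133. ]), array([87.1, 43.6]), 80.0)
horse 2231 (array([ 690.5, -123.9]), array([62.4, 34.2]), 81.4)
horse 419 (array([ 690.1, -127.2]), array([58.1, 43.7]), 80.6)
A in 3337 (array([553.4,   2.2]), array([35.1, 70.9]), 1.4)
(array([553.6,  -7.8]), array([ 35.1, 116.9]), 0.5) 0.12849041687222726
[-0.3604  0.6004  0.6942  1.5293 -0.406   1.1611  0.2552]
now [ 0.6868 -0.1221  0.2487] yaw -8.96 w 0.0859 t 35.75 [ 0.3  0.1 -0.4]
.687,-.126,.073,-9 [[np.float64(-0.0158), np.float64(0.0041), np.float64(0.7026)], [np.float64(-0.0007), np.float64(-0.0006), np.float64(0.0005)]]
```

>>> {"method": "servo_tool", "body": {
  "commands": [
    [[-0.018,0.012,0.15],[0,0,0.005]],
    [[-0.018,0.012,0.3],[0,0,0.005]],
    [[-0.018,0.012,0.45],[0,0,0.005]],
    [[-0.018,0.012,0.6],[0,0,0.005]],
    [[-0.018,0.012,0.7],[0,0,0.005]],
    [[-0.018,0.012,0.7],[0,0,0.005]]
  ]
}}

```text
clock: 36.35
tcp_pos: [0.6866, -0.126, 0.0702]
orientation: [-2.391, -2.028, 0.007]
contact_force: [-0.3, -0.1, 0.4]
grip_width: 0.0856
gripper_force: 0.0
```

>>> {"method": "servo_tool", "body": {
  "commands": [
    [[0,0,0],[0,0,0]],
    [[0,0,0],[0,0,0]],
    [[0,0,0],[0,0,0]],
    [[0,0,0],[0,0,0]],
    [[0,0,0],[0,0,0]],
    [[0,0,0],[0,0,0]],
    [[0,0,0],[0,0,0]],
    [[0,0,0],[0,0,0]],
    [[0,0,0],[0,0,0]]
  ],
  "claw": 1
}}

```text
clock: 37.25
tcp_pos: [0.6902, -0.1287, 0.0759]
orientation: [2.397, 2.03, 0.002]
contact_force: [-2.0, 1.3, 6.3]
grip_width: 0.0334
gripper_force: 40.2
```

```bash
python3 go.py .5525,-.1105,.18,0
```

```text
now [ 0.6902 -0.1287  0.0759] yaw -9.49 w 0.0334 t 37.25 [-2.   1.3  6.3]
.5525,-.1105,.18,0 [[np.float64(-0.0187), np.float64(-0.5547), np.float64(-0.4174)], [np.float64(0.001), np.float64(-0.0003), np.float64(-0.1054)]]
```

>>> {"method": "servo_tool", "body": {
  "commands": [
    [[0,0,-0.1],[0,0,0]],
    [[0,0,-0.25],[0,0,0]],
    [[0,0,-0.4],[0,0,0]],
    [[-0.01,-0.2,-0.42],[0,0,-0.05]],
    [[-0.02,-0.38,-0.42],[0,0,-0.105]],
    [[-0.02,-0.555,-0.42],[0,0,-0.105]],
    [[-0.02,-0.555,-0.42],[0,0,-0.105]],
    [[-0.02,-0.555,-0.42],[0,0,-0.105]],
    [[-0.02,-0.555,-0.42],[0,0,-0.105]]
  ]
}}

```text
clock: 38.15
tcp_pos: [0.5535, -0.1106, 0.1799]
orientation: [2.22, 2.22, 0.002]
contact_force: [0.3, 0.6, -0.7]
grip_width: 0.0334
gripper_force: 40.8
```

```bash
python3 - <<'E'
from meas import *
o=r.get_obs(); P,p=wr(); T=np.array(o['tcp_pos']); Rm=R.from_rotvec(o['orientation']).as_matrix()
L=(P-T)@Rm
t=(np.abs(L[:,0])<.07)&(np.abs(L[:,1])<.03)
red=horsemask(p)
for zl,zh in((-.05,.05),(-.022,-.008)):
    s=t&(L[:,2]>zl)&(L[:,2]<zh)&red; q=L[s]
    if len(q)>5: print((zl,zh),len(q),'x',np.percentile(q[:,0],[0,1,99,100])*1000,'y',np.percentile(q[:,1],[1,99])*1000)
m,E=cam('wrist')
for x in r.mark_of('wrist','socket0'): print(x['confidence'],x['uv'],onz(m,E,x['uv'],.035))
t=near(P,(.552,.0015),.05,.1,.104);
E
python3 go.py .552,-.111,.1,0
```

```text
(-0.05, 0.05) 8288 x [-25.4193 -20.8742  31.9972  32.6355] y [-14.1182  16.1387]
(-0.022, -0.008) 7044 x [-25.4193 -21.3575  29.919   31.2242] y [-13.4119  15.0235]
0.6 [313.5, 227.1] [[ 0.5527 -0.111   0.035 ]]
now [ 0.5535 -0.1108  0.1794] yaw -0.01 w 0.033 t 38.25 [ 0.6 -0.4 -1.5]
.552,-.111,.1,0 [[np.float64(-0.0006), np.float64(-0.0066), np.float64(0.3177)], [np.float64(0.001), np.float64(0.0005), np.float64(-0.0001)]]
```

>>> {"method": "servo_tool", "body": {
  "commands": [
    [[0,-0.005,0.1],[0,0,0]],
    [[0,-0.005,0.18],[0,0,0]],
    [[0,-0.005,0.23],[0,0,0]],
    [[0,-0.005,0.26],[0,0,0]],
    [[0,-0.005,0.27],[0,0,0]],
    [[0,-0.005,0.28],[0,0,0]],
    [[0,-0.005,0.29],[0,0,0]],
    [[0,-0.005,0.3],[0,0,0]],
    [[0,-0.005,0.31],[0,0,0]],
    [[0,-0.005,0.31],[0,0,0]]
  ]
}}

```text
clock: 39.25
tcp_pos: [0.5515, -0.111, 0.1037]
orientation: [2.223, 2.22, 0.003]
contact_force: [-5.1, 1.4, 19.2]
grip_width: 0.0337
gripper_force: 46.2
```

>>> {"method": "servo_tool", "body": {
  "commands": [
    [[0.004,0,0],[0,0,0]],
    [[0.008,0,0],[0,0,0]],
    [[0.008,0,0],[0,0,0]]
  ]
}}

```text
clock: 39.55
tcp_pos: [0.5514, -0.1104, 0.1039]
orientation: [2.222, 2.218, 0.002]
contact_force: [-4.7, -2.3, 16.9]
grip_width: 0.0337
gripper_force: 45.9
```

>>> {"method": "servo_tool", "body": {
  "commands": [
    [[-0.006,0,0],[0,0,0]],
    [[-0.012,0,0],[0,0,0]],
    [[-0.016,0,0],[0,0,0]],
    [[-0.016,0,0],[0,0,0]]
  ]
}}

```text
clock: 39.95
tcp_pos: [0.5515, -0.1116, 0.1038]
orientation: [-2.221, -2.22, -0.005]
contact_force: [-6.2, 4.8, 19.1]
grip_width: 0.0337
gripper_force: 46.2
```

>>> {"method": "servo_tool", "body": {
  "commands": [
    [[0.008,-0.004,0],[0,0,0]],
    [[0.008,-0.008,0],[0,0,0]],
    [[0.008,-0.008,0],[0,0,0]]
  ]
}}

```text
clock: 40.25
tcp_pos: [0.551, -0.1109, 0.104]
orientation: [2.22, 2.218, 0.006]
contact_force: [-0.8, 0.9, 15.0]
grip_width: 0.0337
gripper_force: 43.9
```

>>> {"method": "servo_tool", "body": {
  "commands": [
    [[0,0.008,0],[0,0,0]],
    [[0,0.014,0],[0,0,0]],
    [[0,0.018,0],[0,0,0]],
    [[0,0.018,0],[0,0,0]]
  ]
}}

```text
clock: 40.65
tcp_pos: [0.5521, -0.1111, 0.1035]
orientation: [-2.221, -2.218, 0.0]
contact_force: [-8.8, 2.3, 22.7]
grip_width: 0.0338
gripper_force: 48.5
```

```bash
python3 - <<'E'
from meas import *
P,p=wr('w6'); red=horsemask(p)
m,E=cam('wrist')
t=(np.abs(P[:,0]-.553)<.08)&(np.abs(P[:,1]+.0545)<.13); q=P[t&(P[:,2]>.029)&(P[:,2]<.042)&~red]; print('deck',rect(q))
pp,d,m,E=shot('scene'); save('s2',cv2.resize(pp[190:330,230:410],None,fx=4,fy=4,interpolation=cv2.INTER_CUBIC))
E
python3 go.py
```

```text
deck (array([554.2, -56.1]), array([167.3,  87.2]), 89.8)
now [ 0.5521 -0.1111  0.1035] yaw -0.08 w 0.0337 t 40.75 [-9.3  1.3 22.6]
```

View pics/w6.png

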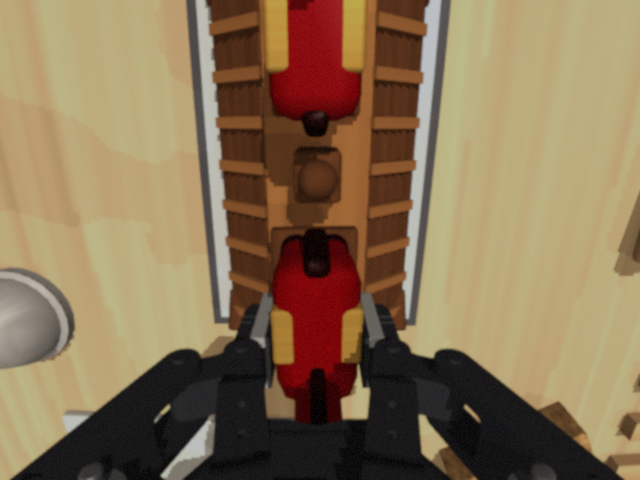

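View pics/s2.png

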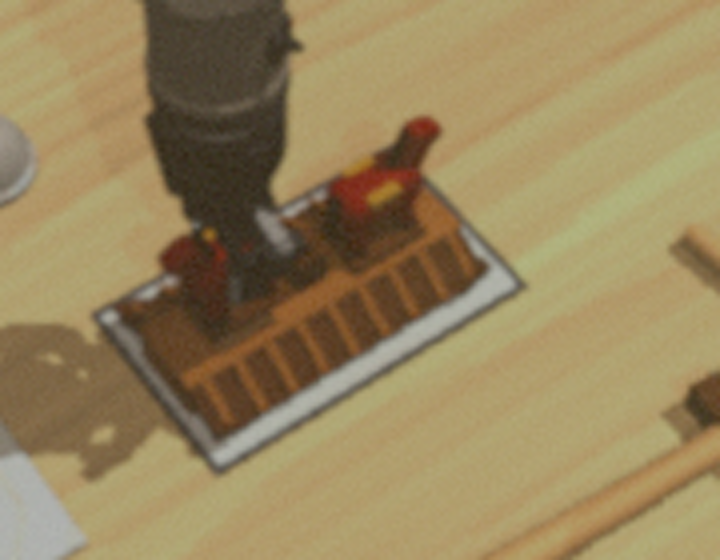

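The wrist view shows horse B over its socket at (315,320), aligned with the deck, but about 19 mm short of home. In the scene crop horse A at (380,190) is seated. I'll unload horse B a little and feel for the socket walls.

>>> {"method": "servo_tool", "body": {
  "commands": [
    [[0,-0.008,-0.01],[0,0,0]],
    [[0.006,-0.008,-0.012],[0,0,0]],
    [[0.012,-0.008,-0.012],[0,0,0]],
    [[0.018,-0.008,-0.012],[0,0,0]],
    [[0.018,-0.008,-0.012],[0,0,0]]
  ]
}}

```text
clock: 41.25
tcp_pos: [0.5515, -0.1077, 0.1049]
orientation: [2.221, 2.218, -0.001]
contact_force: [-1.2, -4.6, 3.1]
grip_width: 0.0335
gripper_force: 41.3
```

>>> {"method": "servo_tool", "body": {
  "commands": [
    [[-0.01,0,0],[0,0,0]],
    [[-0.02,0,0],[0,0,0]],
    [[-0.03,0,0],[0,0,0]],
    [[-0.036,0,0],[0,0,0]],
    [[-0.036,0,0],[0,0,0]]
  ]
}}

```text
clock: 41.75
tcp_pos: [0.5513, -0.1141, 0.1043]
orientation: [-2.22, -2.22, -0.001]
contact_force: [-0.1, 4.1, 1.0]
grip_width: 0.0331
gripper_force: 41.0
```

>>> {"method": "servo_tool", "body": {
  "commands": [
    [[0.01,0.006,0],[0,0,0]],
    [[0.018,0.012,0],[0,0,0]],
    [[0.018,0.018,0],[0,0,0]],
    [[0.018,0.018,0],[0,0,0]]
  ]
}}

```text
clock: 42.15
tcp_pos: [0.5553, -0.1107, 0.1043]
orientation: [-2.222, -2.22, 0.001]
contact_force: [-0.2, 1.5, -2.1]
grip_width: 0.0333
gripper_force: 41.2
```

>>> {"method": "servo_tool", "body": {
  "commands": [
    [[0,-0.01,0],[0,0,0]],
    [[0,-0.02,0],[0,0,0]],
    [[0,-0.03,0],[0,0,0]],
    [[0,-0.036,0],[0,0,0]],
    [[0,-0.036,0],[0,0,0]]
  ]
}}

```text
clock: 42.65
tcp_pos: [0.5473, -0.1107, 0.1049]
orientation: [2.221, 2.22, 0.002]
contact_force: [3.3, -0.2, -3.1]
grip_width: 0.0336
gripper_force: 40.1
```

>>> {"method": "servo_tool", "body": {
  "commands": [
    [[0,0.01,0],[0,0,0]],
    [[0,0.02,0],[0,0,0]],
    [[0,0.03,0],[0,0,0]],
    [[0,0.04,0],[0,0,0]],
    [[0,0.046,0],[0,0,0]],
    [[0,0.046,0],[0,0,0]]
  ]
}}

```text
clock: 43.25
tcp_pos: [0.5576, -0.1106, 0.104]
orientation: [-2.221, -2.22, 0.002]
contact_force: [-3.4, -0.4, -3.0]
grip_width: 0.0334
gripper_force: 41.8
```

>>> {"method": "servo_tool", "body": {
  "commands": [
    [[0,-0.01,0],[0,0,0]],
    [[0,-0.0205,0],[0,0,0]],
    [[0,-0.0205,0.008],[0,0,0]],
    [[0,-0.0205,0.016],[0,0,0]],
    [[0,-0.0205,0.02],[0,0,0]],
    [[0,-0.0205,0.02],[0,0,0]]
  ]
}}

```text
clock: 43.85
tcp_pos: [0.5544, -0.1108, 0.1]
orientation: [2.22, 2.219, 0.002]
contact_force: [3.3, -0.5, 0.5]
grip_width: 0.0333
gripper_force: 41.2
```

>>> {"method": "servo_tool", "body": {
  "commands": [
    [[0,0,0.012],[0,0,0]],
    [[0,0,0.024],[0,0,0]],
    [[0,0,0.036],[0,0,0]],
    [[0,0,0.048],[0,0,0]],
    [[0,0,0.058],[0,0,0]],
    [[0,0,0.066],[0,0,0]],
    [[0,0,0.07],[0,0,0]],
    [[0,0,0.07],[0,0,0]]
  ]
}}

```text
clock: 44.65
tcp_pos: [0.5531, -0.1108, 0.0842]
orientation: [-2.222, -2.219, -0.003]
contact_force: [-5.2, 1.8, 28.1]
grip_width: 0.0335
gripper_force: 43.4
```

>>> {"method": "servo_tool", "body": {
  "commands": [
    [[0,0,-0.004],[0,0,0]],
    [[0,0,-0.006],[0,0,0]],
    [[0,0,-0.006],[0,0,0]],
    [[0,0,-0.006],[0,0,0]],
    [[0,0,-0.006],[0,0,0]],
    [[0,0,-0.08],[0,0,0]],
    [[0,0,-0.2],[0,0,0]],
    [[0,0,-0.4],[0,0,0]],
    [[0,0,-0.6],[0,0,0]],
    [[0.23,0,-0.75],[0,0,0]],
    [[0.23,0,-0.75],[0,0,0]],
    [[0.23,0,-0.75],[0,0,0]]
  ],
  "claw": 0
}}

```text
clock: 45.85
tcp_pos: [0.5543, -0.05, 0.271]
orientation: [2.216, 2.226, 0.005]
contact_force: [0.4, 0.7, -0.4]
grip_width: 0.0852
gripper_force: 0.0
```

```bash
python3 - <<'E'
from meas import *
P,p=wr('w7')
for c in((.552,.0015),(.5525,-.1108)):
    q=P[near(P,c,.055,.093,.101)]; f=P[near(P,c,.06,.06,.15)]; s=P[near(P,c,.05,.038,.05)]; print('trunk',len(q),rect(q),np.median(q[:,2]),f[:,2].max(),'shoulder',len(s),len(s)>5 and (rect(s),np.median(s[:,2])))
t=(np.abs(P[:,0]-.553)<.08)&(np.abs(P[:,1]+.0545)<.13); q=P[t&(P[:,2]>.028)&(P[:,2]<.038)]; print('deck',rect(q),np.median(q[:,2])); q=P[t&(P[:,2]>.012)]; print(rect(q))
p,d,m,E=shot('top'); save('t2',p); Q=cloud(m,E,d)[d>0]; jars(Q,[(.387,-.337),(.474,-.337),(.56,-.334)])
p,d,m,E=shot('scene'); Q=cloud(m,E,d)[d>0]; jars(Q,[(.387,-.337),(.474,-.337),(.56,-.334)])
m,E=cam('top')
for n in('bell','brush','mallet','cup','sander','bowl'):
  x=r.mark_of('top',n)
  print(n,x and onz(m,E,x[0]['uv'],0)[0][:2])
E
python3 go.py
```

```text
trunk 2287 (array([553.1,  -1.7]), array([34.6, 63. ]), 1.4) 0.09720654609508678 0.12814454677668785 shoulder 359 ((array([553.9,  -0.7]), array([62.5, 86.5]), 1.7), np.float64(0.043095992969738484))
trunk 1756 (array([ 553.9, -106.3]), array([62.5, 34.1]), 88.9) 0.097145453809339 0.1279337630056704 shoulder 502 ((array([ 554.7, -113.7]), array([60.9, 77.6]), 1.5), np.float64(0.0433975089321908))
deck (array([554.3, -55.2]), array([216.8,  90.3]), 89.9) 0.034930129548122996
(array([555.7, -54.5]), array([149.4, 218. ]), 0.1)
jar 691 ((400.3522644042969, -338.4735412597656), 47.011051177978516) knob [ 0.3862 -0.337   0.0751] 0.09057865484733996
jar 690 ((473.91802978515625, -337.0588684082031), 59.864501953125) knob [ 0.4746 -0.335   0.0748] 0.09184635464197677
jar 647 ((544.5390625, -335.584228515625), 43.60184860229492) knob [ 0.556  -0.3323  0.0747] 0.09132518586248706
jar 513 ((390.8901062011719, -336.8359375), 33.08857345581055) knob [ 0.3917 -0.3386  0.0734] 0.08962158936146469
jar 620 ((473.1272277832031, -337.156494140625), 59.04384994506836) knob [ 0.4763 -0.3366  0.0727] 0.08961405854260263
jar 656 ((546.822509765625, -334.75872802734375), 46.968074798583984) knob [ 0.5617 -0.3337  0.0734] 0.08816202225633196
bell [ 0.3203 -0.1701]
brush [0.7397 0.1956]
mallet [ 0.7878 -0.003 ]
cup []
sander [ 0.7162 -0.3019]
bowl [ 0.5537 -0.5071]
now [ 0.5528 -0.054   0.2691] yaw -0.12 w 0.0856 t 46.3 [-0.6 -0.6  0.7]
```

View pics/w7.png

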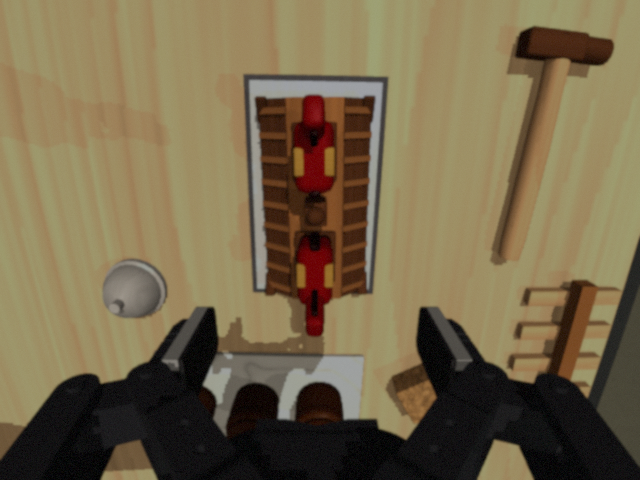

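View pics/t2.png

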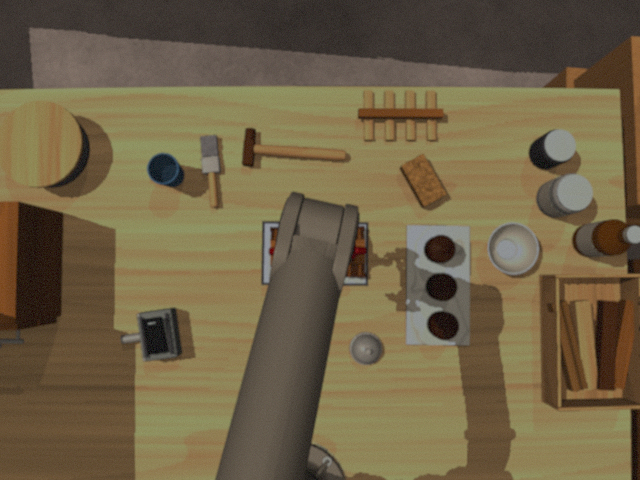

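Both horses are seated: their trunks are at the same height, 97 mm, at (315,160) and (315,265). The base lies inside the plate border, and the three jars are on the slab at (440,250), (441,287) and (443,325). Next is the switch.

>>> {"method": "servo_tool", "body": {
  "commands": [
    [[1,-0.3,0],[0,0,-1]],
    [[1,-0.3,0],[0,0,-1]],
    [[1,-0.3,0],[0,0,-1]],
    [[1,-0.3,0],[0,0,-1]],
    [[1,-0.3,0],[0,0,-1]],
    [[1,-0.3,0],[0,0,-1]],
    [[1,-0.3,0],[0,0,-1]],
    [[1,-0.3,0],[0,0,-1]],
    [[1,-0.3,0],[0,0,-1]],
    [[1,-0.3,0],[0,0,-1]],
    [[1,-0.3,0],[0,0,-1]],
    [[1,-0.3,0],[0,0,-1]]
  ],
  "claw": 1
}}

```text
clock: 47.5
tcp_pos: [0.4784, 0.1964, 0.2693]
orientation: [-0.002, -3.141, 0.0]
contact_force: [0.0, 0.1, 0.4]
grip_width: 0.0
gripper_force: 0.0
```

```bash
python3 go.py .40,.31,.22,90; python3 -c "
from meas import *
P,p=wr(); m,E=cam('wrist')
for x in r.mark_of('wrist','rocker_far'): print(x['confidence'],x['uv'],onz(m,E,x['uv'],.072))
print(r.get_obs()['joints'])"
```

```text
now [0.4784 0.1964 0.2693] yaw 89.94 w 0.0 t 47.5 [0.  0.1 0.4]
.40,.31,.22,90 [[np.float64(0.3141), np.float64(0.454), np.float64(0.1974)], [np.float64(-0.0001), np.float64(-0.0002), np.float64(-0.0006)]]
0.79 [451.2, 118.6] [[0.3962 0.3134 0.072 ]]
[-0.8336  0.1991  0.3745  1.927  -0.0844  1.0309  1.1451]
```

>>> {"method": "servo_tool", "body": {
  "commands": [
    [[0.31,0.455,0],[0,0,0]],
    [[0.31,0.455,0],[0,0,0]],
    [[0.31,0.455,0.1],[0,0,0]],
    [[0.31,0.455,0.2],[0,0,0]],
    [[0.31,0.455,0.2],[0,0,0]],
    [[0.31,0.455,0.2],[0,0,0]]
  ]
}}

```text
clock: 48.2
tcp_pos: [0.4014, 0.3099, 0.2197]
orientation: [-0.004, -3.141, 0.002]
contact_force: [0.5, 0.7, 0.2]
grip_width: 0.0001
gripper_force: 0.0
```

```bash
python3 -c "
from meas import *
P,p=wr('w8'); m,E=cam('wrist')
for x in r.mark_of('wrist','rocker_far'): print(x['confidence'],x['uv'],onz(m,E,x['uv'],.072))
q=P[near(P,(.375,.31),.08,.053,.1)&(P[:,0]<.46)]; print(rect(q),q[:,2].max())
for xx in np.arange(.33,.43,.01):
    s=P[(np.abs(P[:,0]-xx)<.003)&(np.abs(P[:,1]-.311)<.006)]; print(round(xx,3),len(s) and np.median(s[:,2]).round(4))
"; python3 go.py
```

```text
0.75 [319.8, 216.4] [[0.395  0.3115 0.072 ]]
(array([367.9, 309.3]), array([104.6,  68.8]), 8.4) 0.07599137850425286
0.33 0.061
0.34 0.063
0.35 0.0648
0.36 0.0664
0.37 0.0682
0.38 0.0703
0.39 0.2728
0.4 0.2393
0.41 0.2499
0.42 0.0506
now [0.4022 0.3102 0.2208] yaw 89.8 w -0.0 t 48.3 [ 0.5 -0.3  0.1]
```

View pics/w8.png

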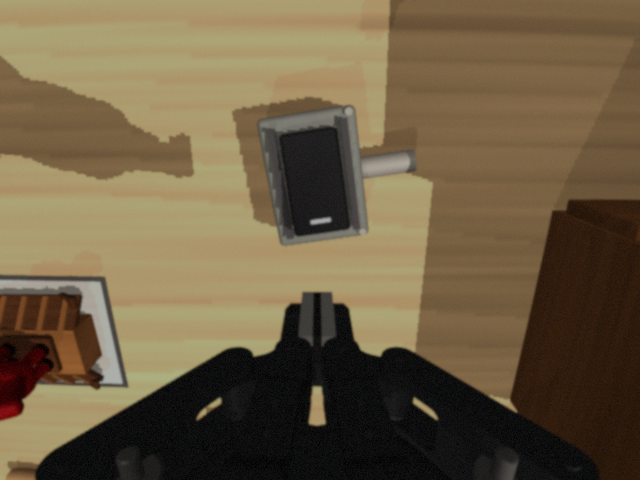

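>>> {"method": "servo_tool", "body": {
  "commands": [
    [[0.028,0.005,0.1],[0,0,0]],
    [[0.028,0.005,0.25],[0,0,0]],
    [[0.028,0.005,0.4],[0,0,0]],
    [[0.028,0.005,0.48],[0,0,0]],
    [[0.028,0.005,0.5],[0,0,0]],
    [[0.028,0.005,0.515],[0,0,0]],
    [[0.028,0.005,0.53],[0,0,0]],
    [[0.028,0.005,0.545],[0,0,0]],
    [[0.028,0.005,0.56],[0,0,0]],
    [[0.028,0.005,0.56],[0,0,0]]
  ]
}}

```text
clock: 49.3
tcp_pos: [0.3965, 0.3128, 0.0816]
orientation: [0.003, 3.137, 0.005]
contact_force: [2.7, -2.6, 12.4]
grip_width: 0.0001
gripper_force: 6.2
```

>>> {"method": "servo_tool", "body": {
  "commands": [
    [[0,0,0.006],[0,0,0]],
    [[0,0,0.008],[0,0,0]],
    [[0,0,0.008],[0,0,0]],
    [[0,0,-0.1],[0,0,0]],
    [[0,0,-0.25],[0,0,0]],
    [[0,0,-0.4],[0,0,0]],
    [[-0.1,-0.1,-0.55],[0,0,0]],
    [[-0.2,-0.2,-0.6],[0,0,0]],
    [[-0.2,-0.2,-0.6],[0,0,0]],
    [[-0.2,-0.2,-0.6],[0,0,0]]
  ]
}}

```text
clock: 50.3
tcp_pos: [0.4442, 0.2617, 0.2302]
orientation: [0.004, 3.141, 0.002]
contact_force: [-0.7, 0.7, 0.7]
grip_width: -0.0001
gripper_force: 0.0
```

```bash
python3 -c "
from meas import *
P,p=wr()
for xx in np.arange(.33,.43,.01):
    s=P[(np.abs(P[:,0]-xx)<.003)&(np.abs(P[:,1]-.311)<.006)]; print(round(xx,3),len(s) and np.median(s[:,2]).round(4))
for c in((.552,.0015),(.5525,-.1108)):
    q=P[near(P,c,.055,.093,.101)]; print(len(q),len(q)>5 and rect(q))
p,d,m,E=shot('top'); Q=cloud(m,E,d)[d>0]
for y in(.387,-.337),(.474,-.337),(.56,-.334): q=Q[near(Q,y,.03,.066,.1)]; print(q.mean(0))
for c in((.552,.0015),(.5525,-.1108)):
    q=Q[near(Q,c,.06,.09,.104)]; print(rect(q),Q[near(Q,c,.06,.05,.2)][:,2].max())
t=(np.abs(Q[:,0]-.55)<.08)&(np.abs(Q[:,1]+.0545)<.13)&(Q[:,2]>.028)&(Q[:,2]<.04); print(rect(Q[t]))
"
```

```text
0.33 0.074
0.34 0.0729
0.35 0.0711
0.36 0.0693
0.37 0.0674
0.38 0.0657
0.39 0.0639
0.4 0.0627
0.41 0.0595
0.42 0.0505
1347 (array([549.1,   4.1]), array([33.4, 68.4]), 14.3)
0 False
[ 0.3854 -0.3369  0.0752]
[ 0.4715 -0.3353  0.075 ]
[ 0.5566 -0.3324  0.0752]
(array([549.6,  -1.9]), array([61.1, 33. ]), 89.6) 0.12890932824871326
(array([ 549.3, -108.4]), array([65. , 32.8]), 89.8) 0.1303956802222037
(array([552.4, -55.9]), array([110.4, 217.2]), 1.6)
```

```bash
python3 -c "
from bench import r
print(r.hand_in())"
```

```text
the job is handed in; nothing more can be done
None
```

The job is handed in, with no verdict returned; by my last measurements all three jars are on the slab, the base lies within the plate with both horses plugged home, and the rocker is on (about 0.36 rad).

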